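# Turn the gourd to its next view and take the picture

### The arm

A 6-joint arm with a two-finger parallel gripper is mounted at the origin on the work surface. World frame = base frame: x ahead of the robot, y to its left, z up, the work surface at z = 0. Lengths are in m, angles in rad, forces in N, time in s.
With the tool pointing down it reaches from about 0.3 to 0.875 m from the base axis. Payload 4.2 kg.
Tool frame: the origin (TCP) lies on the centre line of the jaws, within the pads' length; the fingertips stand 8 mm ahead of it and the grasp point (between the pads) lies 11 mm behind it; x points along the fingers, y is the direction in which the jaws open and shut, and the axes are right-handed (so a half turn about x gives the same grasp; the last joint's range is limited). The gripper opens to 85 mm and grips with 20 to 120 N. Pads are 22 mm wide; open, the fingers measure 114 mm over their backs; the gripper's body (76 mm by 85 mm) begins 54 mm behind the grasp point. The pads swing forward as they close: fully open they stand 13 mm farther back than shut.
Start: joints at [1.219, 0.32, 1.565, -0, 1.257, -0.02], TCP at [0.187, 0.544, 0.201] pointing down, gripper open.
Joint ranges: [-3.11, 3.11], [-0.84, 2.01], [0.21, 2.61], [-1.34, 4.49], [0.05, 2.63], [-2.56, 2.56]. Speed limits (rad/s): [2.57, 2.57, 3.14, 3.14, 3.14, 3.14].

### API

Orientations are given as a unit quaternion [w, x, y, z].
In Python, from station import sensors, imaging, workorder gives the robot as it stands. The module is installed in compiled form; this text tells all that it offers.
- The arm moves only by the tool apply_moves, never from a script. Its arguments are lists of equal length, an entry for each row: "rotation": the turn, a rotation vector about the tool's x, y, z in degrees, a list of three; "xyz": the shift along the tool's x, y, z in mm, a list of three; "gripper": the opening, from -1 (shut) to 1 (fully open), so that 0 is half open. In form: {"rotation": [[rx, ry, rz], ...], "xyz": [[tx, ty, tz], ...], "gripper": [gripper, ...]}. A call has exactly 8 rows; each row is the pose to reach, as a shift and turn from the pose commanded when the call began, along the tool's axes at that moment; what a row does not reach only later rows make up. A row lasts 1/10 s, in which the tool goes at most 50 mm and 8.59 degrees, less where a joint would pass 70% of its speed; a pose out of reach is approached as far as the arm can. A call with a gripper value outside its range is refused whole. The fingers move at their own pace and stop on an object; "squeeze" is the grip in N (left out, the last holds). Time passes only in rows, so rows that repeat a pose let the fingers close, or fill a call up. It gives the time, the measured TCP pose, the force and the opening at its end, in the units of the state.
- sensors.get_state(): the state, without advancing time (a new reading comes with each control period).
- imaging.capture(name): name is "scene" or "side" or "wrist"; returns a dict with "frame" (480x640x3 uint8, blue, green, red), "K" (3x3 intrinsics, pixels), "distortion" ([k1, k2, p1, p2, k3] as OpenCV has them; the pictures are not rectified), "rvec" (rotation vector, rad) and "tvec" (3), from world to camera coordinates, as OpenCV has them. Camera axes: x right, y down, z forward; pixel columns grow to the right and rows downward; lengths in m; the calibration is good to about 2 mm. A picture is of the moment at which its call begins. There is no depth.
- workorder.close_job(): hands the job in, once; it reports no verdict.
The state is a dict: "clock": time; "joint_pos": joint angles; "joint_velocities": joint speeds; "effort": joint torques, N m; "tcp_pos": TCP position; "ee_rot": TCP orientation; "ft_force": force on the tool from outside, world axes, zero at the start; "torque": the same for the moment, N m; "opening": finger opening in m.
Only numpy, scipy, OpenCV 4.12 (cv2) and the standard library are available. Lean on these libraries where they do the work, as an engineer would, in place of code of your own. Each camera call takes 0.05 s, during which the arm holds its last target.

### The job

Turn the gourd to its next catalogue view: with the fingertips, gently push the black handle of the photo turntable's lever round its arc until the lever's pointer points at the yellow marker, and leave it there. Then press the red shutter button fully down with a fingertip and let it come back up; do not press it before the pointer is set. Do not grip or lift anything, keep the gourd upright in its place, and leave the other things on the table alone.

Things in the scene. Friction and masses are not known exactly. Their poses are not given: they have to be found in the camera images.
- stand: photo turntable's fixed round base, ivory, 380 mm across, 16 mm high, with a printed scale (black ticks every 10 degrees) round it. Origin on the turning axis at table height, z up. Its -x axis, roughly towards the robot, is the middle of the lever's swing. It cannot move.
- turntable (a joint): angle of the turning disc with its lever (rad): 0 when the lever points along the stand's -x axis, growing anticlockwise seen from above (at +1.57 the lever points along the stand's -y). Stops at -2.1 and +2.1. About 1.5 N of sideways push at the handle turns it; it stays where it is left and does not coast noticeably.
- pointer (a point): outer end of the green pointer of the lever, 158 mm from the axis, 25 mm above the table. This frame turns with the lever: its -x axis points outward along the lever, y across it, z up.
- handle (a point): the black upright handle post at the end of the lever, 140 mm from the axis: round, 16 mm diameter, standing from 33 to 87 mm above the table; this point is on the post's centre line, 62 mm above the table. The lever is a flat green bar, 14 mm wide, top 33 mm above the table, that joins the post to a dark disc 156 mm across, top 31 mm above the table.
- yellow (a point): top centre of the yellow round marker, 20 mm across, 5 mm thick, fixed on the outer rim of the scale 172 to 178 mm from the axis, to the left or the right side of the stand: the mark to set. The set is right when the lever's centre line points at its centre. The pointer passes just inside it. The lever does not touch it.
- blue (a point): top centre of the blue marker, the same kind as the yellow one, on the opposite side of the scale: the mark of another view, not wanted.
- shutter_top (a point): centre of the top of the red shutter push button, 32 mm across, on a small black housing fixed to the table, left or right of the turntable. Pressed straight down.
- shutter (a joint): travel of the shutter button (m): 0 up, 0.006 fully down. A spring (5 N at full travel) brings it back up.
- gourd_mid (a point): the gourd to be photographed, standing loose on the middle of the disc inside a low wooden rim: orange-brown, 140 mm high without its short stem, 92 mm across its belly, 180 g. This point is half-way up its axis, z up. Its top stands 171 mm, its stem 190 mm above the table.
- tin_mid (a point): brass tin with a white lid, 66 mm across, 35 mm high, loose, on the other side of the turntable from the shutter button; its centre. Leave alone.
- small_gourd_mid (a point): pale small gourd, 60 mm across, 85 mm high plus stem, loose, beyond the turntable; its centre. Leave alone.
- round_gourd_mid (a point): orange small gourd, 68 mm across, 75 mm high plus stem, loose, beyond the turntable; its centre. Leave alone.
- brush_mid (a point): brush lying on the table at the left, 170 mm long along its x axis; its origin, under its middle. Leave alone.
- scraper_mid (a point): spatula-shaped scraper lying on the table at the right, 170 mm long along its x axis; its origin, under its middle. Leave alone.
There are look-alikes about, which are no part of the job. Of the things like the part that bears shutter_top, leave any that is orange or white; of the rest the smaller one is meant.

How it is judged:
By the outcome, as a careful person would: the job done as asked, in the order asked, and still so for the second after the job is handed in, with the robot touching nothing.
It also fails if it takes over 58 s, if anything falls off the work surface, if the arm or the gripper's body presses on something with over 40 N, if the wrist force passes 120 N, or if a joint passes its speed limit or range.

## Working session

There is one attempt and no reset: what is moved stays moved. The work goes in short steps, Python scripts to look and compute and a tool call to move; the robot and the scene stay as the last step left them, time stands still between calls to the robot, and variables do not carry over. Pictures are saved under pics/ and viewed, and the job is handed in when it is done.

Besides the shell and the picture viewer there is one more tool, called after "Call:" as a command line: name --argument value ..., lists and objects as JSON in quotes. apply_moves: Moves the arm, as the interface text tells. Its arguments: {"type":"object","properties":{"rotation":{"type":"array"},"xyz":{"type":"array"},"gripper":{"type":"array"},"squeeze":{"type":"number"}},"required":["rotation","xyz","gripper"]}

```bash
mkdir -p pics
python3 - <<'E'
from station import sensors, imaging
import cv2,pickle
s=sensors.get_state(); print({k:s[k] for k in ('clock','tcp_pos','ee_rot','ft_force','opening')})
d={}
for n in ('scene','side','wrist'):
    c=imaging.capture(n); d[n]=c; cv2.imwrite(f'pics/{n}0.png',c['frame'])
    print(n,c['K'],c['distortion'],c['rvec'],c['tvec'])
pickle.dump(d,open('caps0.pkl','wb'))
E
```

```text
{'clock': 0.0, 'tcp_pos': array([0.18711819, 0.54312622, 0.20015704]), 'ee_rot': array([ 0.69728009,  0.11613159,  0.69751765, -0.11740128]), 'ft_force': array([-0.04324102, -0.1196498 ,  0.63259838]), 'opening': 0.08561897478502181}
scene [[453.04138156   0.         328.22505285]
 [  0.         453.04138156 238.90258887]
 [  0.           0.           1.        ]] [0.02460707 0.         0.         0.         0.        ] [ 2.14145529  1.57029845 -0.44229921] [-0.14765355 -0.39105531  1.62469925]
side [[575.51659081   0.         322.94457343]
 [  0.         575.51659081 233.79448648]
 [  0.           0.           1.        ]] [-0.18134941  0.          0.          0.          0.        ] [ 0.00666735 -2.86492814  1.24506969] [0.54488032 0.0673037  1.27268965]
wrist [[335.37937615   0.         321.83642018]
 [  0.         335.37937615 235.94160703]
 [  0.           0.           1.        ]] [-0.04141226  0.          0.          0.          0.        ] [-2.32898784 -1.66072794 -0.27429412] [-0.57370952 -0.04192738  0.37982838]
```

View pics/scene0.png

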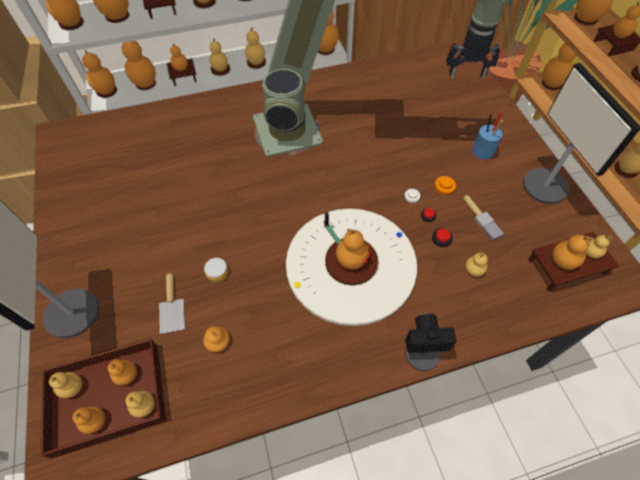

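View pics/side0.png

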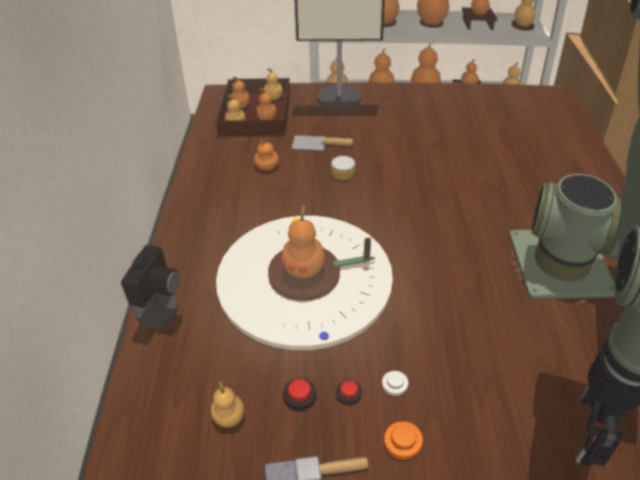

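View pics/wrist0.png

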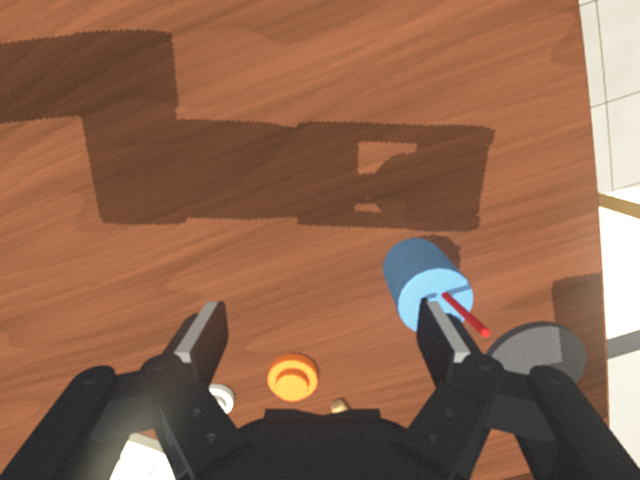

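The scene picture shows the plate centred near (352,262), the black handle at (327,218), yellow at (297,285) and blue at (399,235). The red buttons are at (429,214), the small one, and (443,237), the large one. Next I'll measure them.

```bash
cat > h.py <<'E'
import cv2,numpy as np
def cam(c):
    R=cv2.Rodrigues(np.array(c['rvec'],float))[0]; t=np.array(c['tvec'],float).ravel()
    return R,t
def rays(c,px):
    R,t=cam(c); px=np.array(px,float).reshape(-1,1,2)
    u=cv2.undistortPoints(px,c['K'],np.array(c['distortion']))[:,0]
    d=np.c_[u,np.ones(len(u))]@R
    return -R.T@t,d
def onz(c,px,z):
    o,d=rays(c,px); return o+d*((z-o[2])/d[:,2])[:,None]
def tri(c1,p1,c2,p2):
    o1,d1=rays(c1,[p1]);o2,d2=rays(c2,[p2]);d1=d1[0];d2=d2[0]
    s=np.linalg.lstsq(np.c_[d1,-d2],o2-o1,rcond=None)[0]
    a=o1+s[0]*d1;b=o2+s[1]*d2
    return (a+b)/2,np.linalg.norm(a-b)
def blobs(m,amin=15):
    n,l,st,ce=cv2.connectedComponentsWithStats(m.astype(np.uint8))
    return [(ce[i].round(1),st[i,4],st[i,:4]) for i in range(1,n) if st[i,4]>=amin]
def masks(f):
    hsv=cv2.cvtColor(f,cv2.COLOR_BGR2HSV).astype(int);H,S,V=hsv[...,0],hsv[...,1],hsv[...,2]
    return dict(red=((H<4)|(H>174))&(S>200)&(V>120),yellow=(H>24)&(H<34)&(S>190)&(V>150),blue=(H>112)&(H<128)&(S>150)&(V>100),
      green=(H>60)&(H<90)&(S>90)&(V>40),white=(S<60)&(V>170))
def fitcircle(p):
    A=np.c_[2*p,np.ones(len(p))];x=np.linalg.lstsq(A,(p**2).sum(1),rcond=None)[0]
    r=np.sqrt(x[2]+x[0]**2+x[1]**2);return x[:2],r
E
python3 - <<'E'
from h import *;import pickle
d=pickle.load(open('caps0.pkl','rb'))
for n in ('scene','side'):
    c=d[n];m=masks(c['frame'])
    for k in ('red','yellow','blue','green'):
        for b in blobs(m[k]): 
            print(n,k,b,onz(c,[b[0]],{'red':.03,'yellow':.021,'blue':.021,'green':.033}[k])[0].round(4))
    w=m['white'].astype(np.uint8)
    cs=[x for x in cv2.findContours(w,cv2.RETR_EXTERNAL,cv2.CHAIN_APPROX_NONE)[0]]
    for x in cs:
        (a,b)=x[:,0].mean(0)
        if cv2.contourArea(x)>5000 and 250<a<400 and 200<b<320:
            h=cv2.convexHull(x)[:,0].astype(float);p=onz(c,h,.016)[:,:2]
            ce,r=fitcircle(p);res=np.linalg.norm(p-ce,axis=1)-r;print(n,'plate',ce,r,np.abs(res).max(), len(h))
    x0,y0={'scene':(290,170),'side':(280,200)}[n]
    cv2.imwrite(f'pics/{n}crop.png',cv2.resize(c['frame'][y0-0:y0+130,x0:x0+170] if n=='scene' else c['frame'][200:420,210:420],None,fx=4 if n=='scene' else 2.7,fy=4 if n=='scene' else 2.7,interpolation=cv2.INTER_CUBIC))
E
```

```text
scene red (array([428.5, 212.8]), np.int32(73), array([424, 209,  10,   9], dtype=int32)) [0.5029 0.3198 0.03  ]
scene red (array([442.9, 234.6]), np.int32(128), array([437, 229,  13,  12], dtype=int32)) [0.5889 0.328  0.03  ]
scene yellow (array([296.9, 284.5]), np.int32(15), array([295, 283,   5,   4], dtype=int32)) [ 0.6133 -0.1322  0.021 ]
scene green (array([540.2,  10.8]), np.int32(98), array([532,   0,  17,  26], dtype=int32)) [-0.3187  1.2037  0.033 ]
scene green (array([567.4,   4.6]), np.int32(108), array([558,   0,  18,  10], dtype=int32)) [-0.3221  1.3375  0.033 ]
scene green (array([332. , 232.8]), np.int32(45), array([326, 225,  13,  17], dtype=int32)) [0.4854 0.0128 0.033 ]
scene plate [0.58678096 0.03828119] 0.19083704897345413 0.0012822914322831447 50
side plate [0.5857139  0.04340703] 0.19129263935545934 0.003138853809036668 59
```

View pics/scenecrop.png

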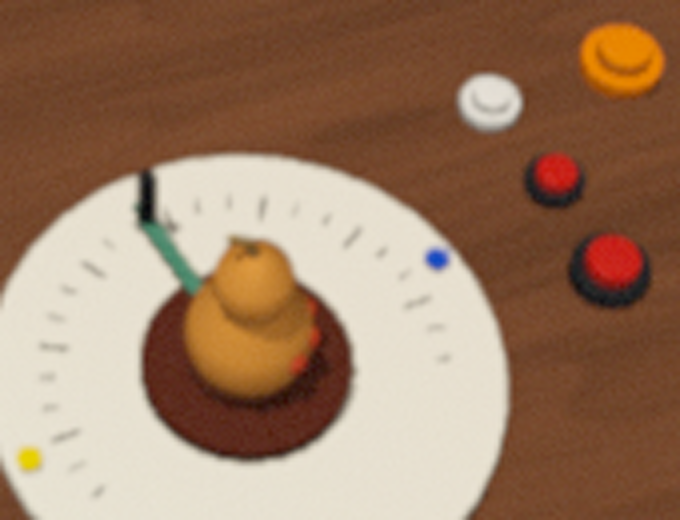

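View pics/sidecrop.png

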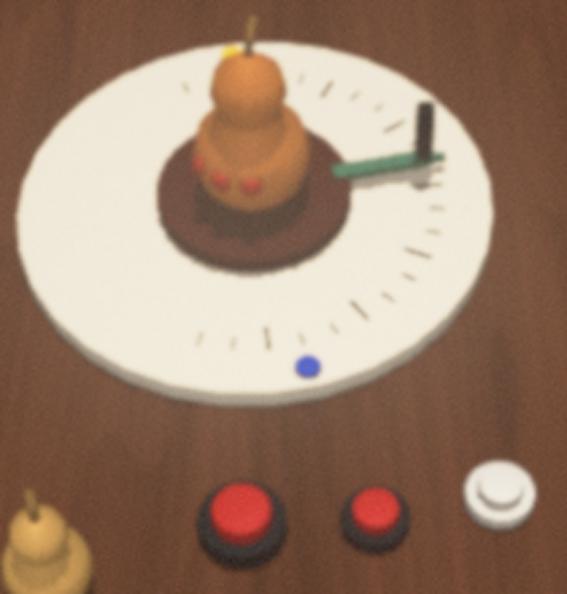

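Run:
```python
from h import *;import pickle
d=pickle.load(open('caps0.pkl','rb'))
P={}
for n in ('scene','side'):
    c=d[n];hsv=cv2.cvtColor(c['frame'],cv2.COLOR_BGR2HSV).astype(int);H,S,V=hsv[...,0],hsv[...,1],hsv[...,2]
    M=dict(red=((H<6)|(H>172))&(S>160)&(V>100),yel=(H>22)&(H<36)&(S>110)&(V>150),blue=(H>105)&(H<130)&(S>90)&(V>60),grn=(H>55)&(H<95)&(S>60)&(V>30),blk=(V<45))
    box={'scene':(290,450,200,300),'side':(280,380,205,410)}[n]
    for k,m in M.items():
        for b in blobs(m,8):
            if box[0]<b[0][0]<box[1] and box[2]<b[0][1]<box[3]:
                print(n,k,b,onz(c,[b[0]],{'red':.03,'yel':.021,'blue':.021,'grn':.033,'blk':.06}[k])[0].round(4))
```

```text
scene red (array([428.8, 212.6]), np.int32(91), array([424, 208,  11,  10], dtype=int32)) [0.5025 0.321  0.03  ]
scene red (array([442.9, 234.6]), np.int32(161), array([436, 228,  15,  14], dtype=int32)) [0.5889 0.328  0.03  ]
scene yel (array([296.8, 284.3]), np.int32(27), array([294, 282,   6,   6], dtype=int32)) [ 0.6126 -0.1323  0.021 ]
scene blue (array([398.9, 234.4]), np.int32(17), array([397, 233,   5,   4], dtype=int32)) [0.544  0.2061 0.021 ]
scene grn (array([332.4, 233.4]), np.int32(66), array([326, 225,  14,  18], dtype=int32)) [0.4878 0.0133 0.033 ]
scene blk (array([326.3, 219.5]), np.int32(23), array([325, 214,   3,  11], dtype=int32)) [0.452  0.0054 0.06  ]
scene blk (array([427.2, 218.3]), np.int32(25), array([422, 214,  13,   7], dtype=int32)) [0.5378 0.2936 0.06  ]
scene blk (array([440.8, 241.5]), np.int32(72), array([433, 232,  19,  15], dtype=int32)) [0.6241 0.2976 0.06  ]
side red (array([298.9, 389.5]), np.int32(390), array([288, 379,  23,  22], dtype=int32)) [0.5838 0.339  0.03  ]
side red (array([348.8, 388.7]), np.int32(225), array([341, 381,  17,  17], dtype=int32)) [0.4946 0.3371 0.03  ]
side yel (array([295.1, 218.1]), np.int32(11), array([293, 217,   6,   3], dtype=int32)) [ 0.6123 -0.1337  0.021 ]
side blue (array([323.7, 335.4]), np.int32(38), array([320, 333,   8,   6], dtype=int32)) [0.5409 0.2112 0.021 ]
```

Run:
```python
from h import *;import pickle
from scipy.spatial.transform import Rotation as Ro
d=pickle.load(open('caps0.pkl','rb'));a,b=d['scene'],d['side']
f=b['frame'][225:275,350:385].astype(int).max(2)<60
print(blobs(f,5))
for n,p,q in [('btn',(428.8,212.6),(348.8,388.7)),('bigbtn',(442.9,234.6),(298.9,389.5)),('blue',(398.9,234.4),(323.7,335.4)),('yel',(296.8,284.3),(295.1,218.1)),('handle',(326.3,219.5),(367.4,249)),('htop',(326.3,214),(367.6,238))]:
    print(n,tri(a,p,b,q))
from station import sensors
s=sensors.get_state();q=s['ee_rot'];R=Ro.from_quat(np.r_[q[1:],q[0]]).as_matrix();print(R.round(3));print(s['clock'],s['joint_pos'])
# red button diameters
for c,p in ((a,[[424,212.6],[435,212.6]]),(b,[[341,388.7],[358,388.7]])): print(np.linalg.norm(np.diff(onz(c,p,.03),axis=0)))
```

```text
[]
btn (array([0.49402823, 0.32802532, 0.01540589]), np.float64(0.00026810163674134945))
bigbtn (array([0.5842239 , 0.33278381, 0.02028256]), np.float64(0.0006248483594582841))
blue (array([0.54115953, 0.20778764, 0.01628287]), np.float64(0.00045302225895592075))
yel (array([ 0.61258229, -0.13246815,  0.02175716]), np.float64(0.0008291274905080015))
handle (array([0.44846982, 0.00633989, 0.05492833]), np.float64(0.0004537067688306563))
htop (array([0.44968781, 0.00554765, 0.08635416]), np.float64(0.0016198802730686928))
[[-0.     0.326  0.945]
 [-0.001  0.945 -0.326]
 [-1.    -0.001 -0.   ]]
0.15 [ 1.21898624e+00  3.20120535e-01  1.56540794e+00 -1.65960606e-06
  1.25741271e+00 -1.99719115e-02]
0.03389803816969617
0.030398326292652295
```

Call:
apply_moves --rotation '[[8,0,0],[16,0,0],[24,0,0],[32,0,0],[40,0,0],[48,0,0],[56,0,0],[64,0,0]]' --xyz '[[0,-15,15],[0,-45,45],[0,-76,76],[0,-108,108],[0,-140,140],[0,-172,172],[0,-204,204],[0,-236,236]]' --gripper '[0,0,0,0,0,0,0,0]'

```text
clock: 0.95
tcp_pos: [0.3338, 0.2419, 0.201]
ee_rot: [0.528, 0.47, 0.528, -0.47]
ft_force: [0.5, -0.1, 0.7]
opening: 0.0426
```

```bash
cat > st.py <<'E'
from h import *
from station import sensors
import sys
from scipy.spatial.transform import Rotation as Ro
def st():
    s=sensors.get_state();q=s['ee_rot'];R=Ro.from_quat(np.r_[q[1:],q[0]]).as_matrix()
    return s,np.array(s['tcp_pos']),R
def info():
    s,p,R=st();print('t',round(s['clock'],2),'tcp',p.round(4),'yawY',np.degrees(np.arctan2(R[1,1],R[0,1])).round(1),'xdown',R[:,0].round(3),'F',np.round(s['ft_force'],2),'op',round(s['opening'],4),'j',np.degrees(s['joint_pos']).round(0))
def goal(x,y,z,yaw=None):
    s,p,R=st();v=R.T@(np.array([x,y,z])-p)*1000
    print('shift mm',v.round(1))
    if yaw is not None:
        a=np.radians(yaw);Y=np.array([np.cos(a),np.sin(a),0]);X=np.array([0,0,-1.]);G=np.c_[X,Y,np.cross(X,Y)]
        print('rot',Ro.from_matrix(R.T@G).as_rotvec(degrees=True).round(1))
E
python3 -c "
from st import *
info();goal(.449,.006,.2,-76)"
```

```text
t 0.95 tcp [0.3338 0.2419 0.201 ] yawY 6.7 xdown [ 0.  0. -1.] F [ 0.52 -0.07  0.7 ] op 0.0426 j [ 34.   3. 109.  -0.  68.  28.]
shift mm [  1.   86.9 247.7]
rot [82.7 -0.  -0. ]
```

Call:
apply_moves --rotation '[[8,0,0],[16,0,0],[24,0,0],[32,0,0],[40,0,0],[48,0,0],[56,0,0],[64,0,0]]' --xyz '[[0,12,34],[0,24,68],[0,37,104],[0,50,142],[0,62,178],[0,73,210],[0,82,234],[0,86,246]]' --gripper '[0,0,0,0,0,0,0,0]'

```text
clock: 1.75
tcp_pos: [0.4495, 0.008, 0.2007]
ee_rot: [-0.198, -0.679, -0.198, 0.679]
ft_force: [1.0, 0.9, -0.2]
opening: 0.0424
```

Call:
apply_moves --rotation '[[8,0,0],[16,0,0],[18,0,0],[18,0,0],[18,0,0],[18,0,0],[18,0,0],[18,0,0]]' --xyz '[[0,0,0],[0,0,0],[0,0,0],[0,0,0],[0,0,0],[0,0,0],[0,0,0],[0,0,0]]' --gripper '[0,0,0,0,0,0,0,0]'

```text
clock: 2.55
tcp_pos: [0.4489, 0.01, 0.201]
ee_rot: [0.092, 0.701, 0.092, -0.701]
ft_force: [-0.2, -0.1, 0.2]
opening: 0.0428
```

Run:
```python
from st import *
from station import imaging
import pickle
info();goal(.449,.006,.2,-76)
c=imaging.capture('wrist');cv2.imwrite('pics/w1.png',c['frame']);pickle.dump(c,open('w1.pkl','wb'))
R,t=cam(c);print('cam',-R.T@t,R[2])
```

```text
t 2.55 tcp [0.4489 0.01   0.201 ] yawY -75.0 xdown [ 0.  0. -1.] F [-0.18 -0.06  0.23] op 0.0428 j [ -0.   7. 105.   0.  68.  75.]
shift mm [1.  3.9 0.9]
rot [ 1. -0.  0.]
cam [0.52938083 0.03076747 0.37312714] [-0.31170736 -0.08302506 -0.9465439 ]
```

View pics/w1.png

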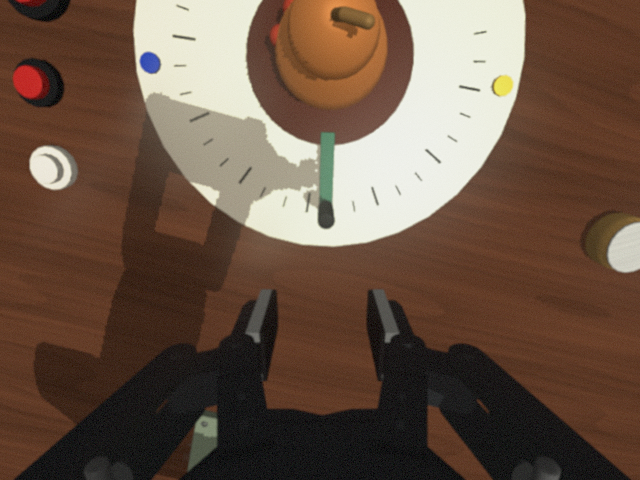

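```bash
cat > look.py <<'E'
from st import *
def meas(c,verbose=1):
    f=c['frame'];hsv=cv2.cvtColor(f,cv2.COLOR_BGR2HSV).astype(int);H,S,V=hsv[...,0],hsv[...,1],hsv[...,2]
    M=dict(yel=(H>22)&(H<36)&(S>140)&(V>120),blue=(H>105)&(H<130)&(S>120)&(V>60),grn=(H>65)&(H<95)&(S>70)&(V>30),red=((H<6)|(H>172))&(S>190)&(V>90))
    out={}
    for k,m in M.items():
        bl=[b for b in blobs(cv2.morphologyEx(m.astype(np.uint8),cv2.MORPH_OPEN,np.ones((3,3))),40)]
        if verbose: 
            for b in bl: print(k,b[0],b[1],b[2],onz(c,[b[0]],{'yel':.021,'blue':.021,'grn':.033,'red':.022}[k])[0].round(4))
        out[k]=(m,bl)
    return out
E
python3 - <<'E'
from look import *;import pickle
c=pickle.load(open('w1.pkl','rb'));o=meas(c)
# plate rim
V=c['frame'];hsv=cv2.cvtColor(V,cv2.COLOR_BGR2HSV).astype(int)
w=((hsv[...,1]<60)&(hsv[...,2]>130))
pts=[]
# rim: lower arc, scan rays outward
from math import *
p=onz(c,[[330,60]],.016)
x=cv2.findContours(w.astype(np.uint8),cv2.RETR_EXTERNAL,cv2.CHAIN_APPROX_NONE)[0]
x=max(x,key=cv2.contourArea)[:,0].astype(float)
h=cv2.convexHull(x.astype(np.float32))[:,0]; h=h[(h[:,1]>3)]
q=onz(c,h,.016)[:,:2];ce,r=fitcircle(q);res=np.linalg.norm(q-ce,axis=1)-r
print('plate',ce,r,np.abs(res).max(),len(q))
m,bl=o['grn'];ys,xs=np.where(m[125:215,310:345]);P=onz(c,np.c_[xs+310,ys+125],.033)[:,:2]
cc=P.mean(0);u=np.linalg.svd(P-cc,full_matrices=0)[2][0];print('lever line',cc,u, 'az',np.degrees(np.arctan2(u[1],u[0])))
E
```

```text
yel [502.1  85.1] 287 [493  76  19  19] [ 0.6099 -0.1303  0.021 ]
blue [149.4  62.3] 290 [141  53  18  20] [0.541  0.2058 0.021 ]
grn [326.8 164.2] 670 [321 133  13  67] [0.4919 0.0157 0.033 ]
red [28.7 81.2] 830 [13 65 34 34] [0.4953 0.3235 0.022 ]
plate [0.58508449 0.03804994] 0.1897031487006544 0.0008039230399554953 47
lever line [0.4911575  0.01569788] [-0.97167083 -0.23633833] az -166.329474035717
```

Wrist view: the handle top is at (326,208), yellow at (502,85) and blue at (149,62). The small red button is at (29,81). All of these agree with the fixed cameras. The axis is at (0.585, 0.038), the lever azimuth is -166.3° and yellow is at about -81.5°. Now I'll lower the half-open fingers astride the handle, without gripping it.

Call:
apply_moves --rotation '[[1,0,0],[1,0,0],[1,0,0],[1,0,0],[1,0,0],[1,0,0],[1,0,0],[1,0,0]]' --xyz '[[10,5,1],[25,5,1],[40,5,1],[55,5,1],[70,5,1],[82,5,1],[90,5,1],[92,5,1]]' --gripper '[0,0,0,0,0,0,0,0]'

```text
clock: 3.4
tcp_pos: [0.4484, 0.0047, 0.1078]
ee_rot: [-0.086, -0.701, -0.086, 0.703]
ft_force: [0.7, 0.4, 0.3]
opening: 0.0425
```

Run:
```python
from st import *
from station import imaging
info();goal(.449,.005,.055,-76)
for n in ('wrist','side'):
    c=imaging.capture(n);f=c['frame']
    cv2.imwrite(f'pics/{n}2.png',f if n=='wrist' else cv2.resize(f[100:400,200:520],None,fx=2,fy=2))
```

```text
t 3.4 tcp [0.4484 0.0047 0.1078] yawY -76.0 xdown [-0.002  0.    -1.   ] F [0.74 0.4  0.31] op 0.0425 j [ -1.  12. 113.   0.  55.  75.]
shift mm [52.8 -0.1 -0.8]
rot [-0.   0.1  0. ]
```

View pics/wrist2.png

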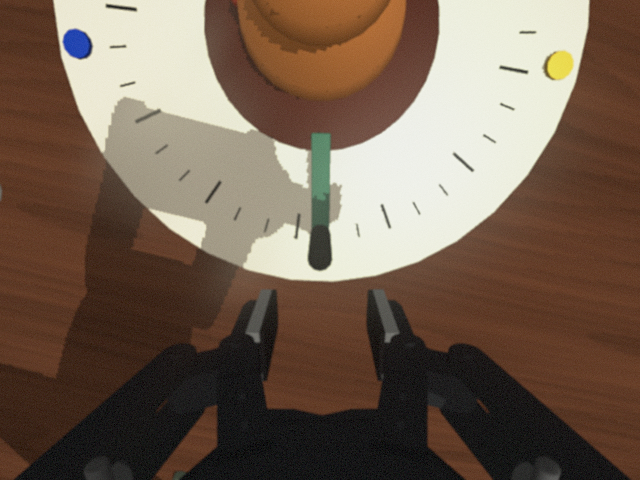

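View pics/side2.png

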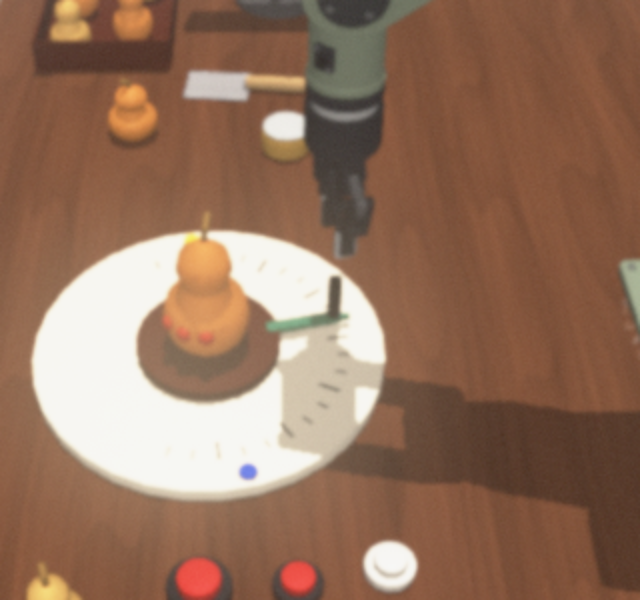

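The jaws are centred on the handle: the handle is at column 320 in the wrist view, midway between the pads at 262 and 380. I'm going down.

Call:
apply_moves --rotation '[[0,0,0],[0,0,0],[0,0,0],[0,0,0],[0,0,0],[0,0,0],[0,0,0],[0,0,0]]' --xyz '[[6,0,0],[14,0,0],[22,0,0],[30,0,0],[38,0,0],[46,0,0],[50,0,0],[51,0,0]]' --gripper '[0,0,0,0,0,0,0,0]'

```text
clock: 4.3
tcp_pos: [0.4488, 0.0049, 0.0573]
ee_rot: [-0.086, -0.701, -0.086, 0.702]
ft_force: [0.6, -0.4, -0.5]
opening: 0.0427
```

Run:
```python
from st import *
from station import imaging
info()
for n in ('wrist','side'):
    c=imaging.capture(n);f=c['frame']
    cv2.imwrite(f'pics/{n}3.png',f if n=='wrist' else cv2.resize(f[100:400,200:520],None,fx=2,fy=2))
# arc plan: rows of 3 deg from pose now, contact offset
s,p,R=st();ax=np.array([.585,.038]);
for th in range(0,97,8):
    a=np.radians(-166.3+th);g=np.array([ax[0]+.14*np.cos(a),ax[1]+.14*np.sin(a),p[2]])
    print(th,(R.T@(g-p)*1000).round(1))
```

```text
t 4.3 tcp [0.4488 0.0049 0.0573] yawY -76.0 xdown [-0.001  0.    -1.   ] F [ 0.58 -0.37 -0.54] op 0.0427 j [ -1.  16. 117.   0.  47.  75.]
0 [ 0.  -0.   0.3]
8 [-0.  19.5 -1. ]
16 [-0.  38.6 -4.9]
24 [ -0.   57.  -11.5]
32 [ -0.   74.3 -20.6]
40 [ -0.   90.1 -32. ]
48 [ -0.  104.2 -45.5]
56 [ -0.  116.3 -60.8]
64 [ -0.  126.2 -77.7]
72 [ -0.  133.6 -95.8]
80 [  -0.   138.4 -114.7]
88 [  -0.   140.6 -134.1]
96 [  -0.   140.  -153.6]
```

View pics/wrist3.png

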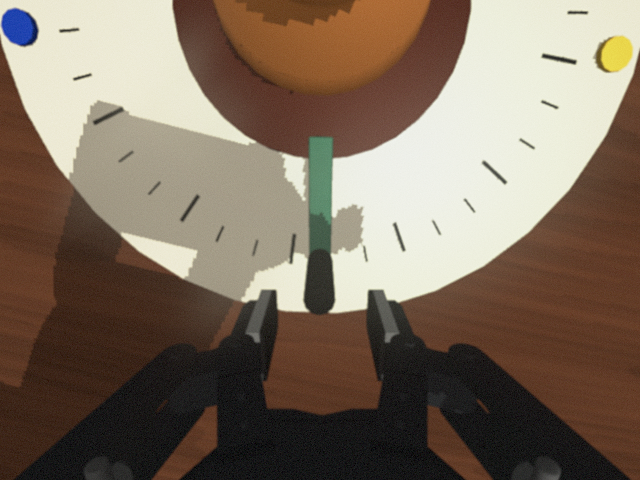

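View pics/side3.png

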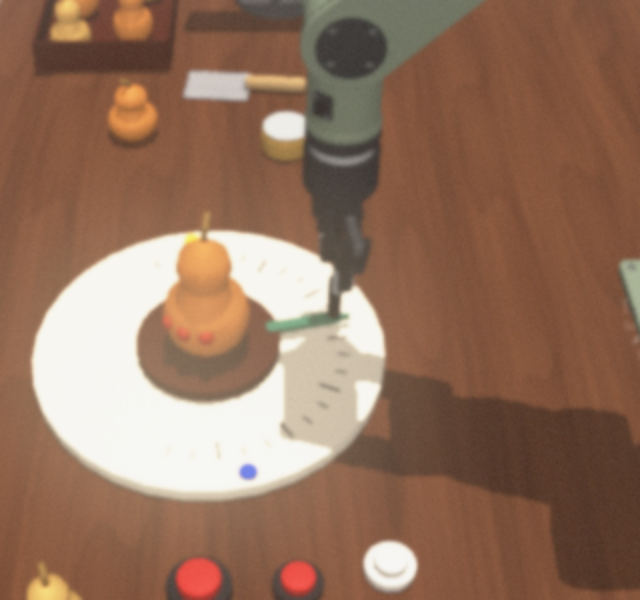

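The handle is between the pads with no contact. I'll push it round the arc in 16° calls, 2° per row.

Call:
apply_moves --rotation '[[-2,0,0],[-4,0,0],[-6,0,0],[-8,0,0],[-10,0,0],[-12,0,0],[-14,0,0],[-16,0,0]]' --xyz '[[0,4.9,-0.1],[0,9.8,-0.3],[0,14.6,-0.8],[0,19.5,-1.4],[0,24.3,-2.1],[0,29.1,-3.1],[0,33.9,-4.2],[0,38.6,-5.4]]' --gripper '[0,0,0,0,0,0,0,0]'

```text
clock: 5.2
tcp_pos: [0.4642, -0.0315, 0.0584]
ee_rot: [0.184, 0.683, 0.183, -0.683]
ft_force: [0.6, 0.1, 0.3]
opening: 0.0428
```

Run:
```python
from st import *
from station import imaging
info()
for n in ('wrist',):
    c=imaging.capture(n);f=c['frame']
    cv2.imwrite(f'pics/{n}4.png',f)
```

```text
t 5.2 tcp [ 0.4642 -0.0315  0.0584] yawY -59.9 xdown [ 0.001  0.    -1.   ] F [0.59 0.13 0.26] op 0.0428 j [ -5.  17. 115.   0.  48.  55.]
```

View pics/wrist4.png

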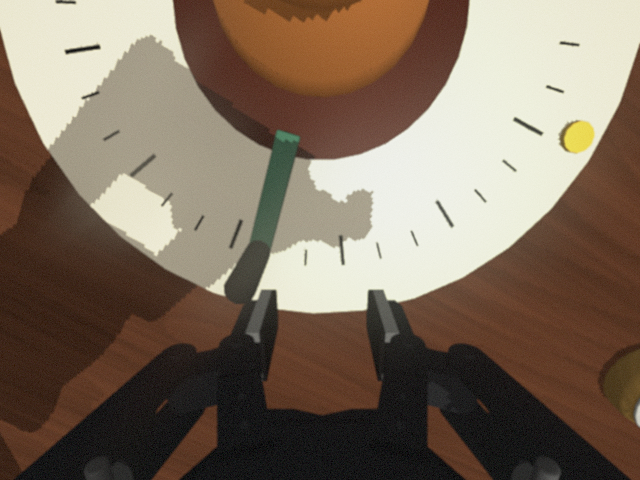

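The lever did not turn: the fingers went past the post on the side away from the axis. I'll check by projecting points where the fingers and handle really are.

Run:
```python
from look import *
from station import imaging
c=imaging.capture('wrist');s,p,R=st()
def pr(X): return cv2.projectPoints(np.array(X,float).reshape(-1,3),c['rvec'],c['tvec'],c['K'],np.array(c['distortion']))[0][:,0].round(0)
print('handle top/bottom',pr([[.449,.005,.087],[.449,.005,.033]]))
for z in (-11,0,11): print(z,pr([p+R@np.array([8,-21,z])/1000,p+R@np.array([0,-21,z])/1000,p+R@np.array([-11,-21,z])/1000]).tolist())
Rc,t=cam(c);print('cam in tool',R.T@(-Rc.T@t-p))
sc=imaging.capture('scene');sd=imaging.capture('side')
cv2.imwrite('pics/sc5.png',cv2.resize(sc['frame'][150:330,260:440],None,fx=3,fy=3));cv2.imwrite('pics/sd5.png',cv2.resize(sd['frame'][180:360,240:420],None,fx=3,fy=3))
def pj(c,X): return cv2.projectPoints(np.array(X,float).reshape(-1,3),c['rvec'],c['tvec'],c['K'],np.array(c['distortion']))[0][:,0].round(1)
tip=[p+R@np.array([8,k,0])/1000 for k in (-21,21)]
print('tips scene',((pj(sc,tip)-[260,150])*3).tolist(),'side',((pj(sd,tip)-[240,180])*3).tolist())
```

```text
handle top/bottom [[238. 293.]
 [258. 252.]]
-11 [[284.0, 253.0], [282.0, 259.0], [280.0, 267.0]]
0 [[284.0, 271.0], [283.0, 277.0], [281.0, 286.0]]
11 [[285.0, 287.0], [283.0, 294.0], [281.0, 304.0]]
cam in tool [-0.17221507  0.00086613 -0.08306523]
tips scene [[181.5, 220.20000000000002], [152.40000000000003, 246.29999999999998]] side [[372.90000000000003, 192.59999999999997], [342.59999999999997, 158.70000000000002]]
```

View pics/sc5.png

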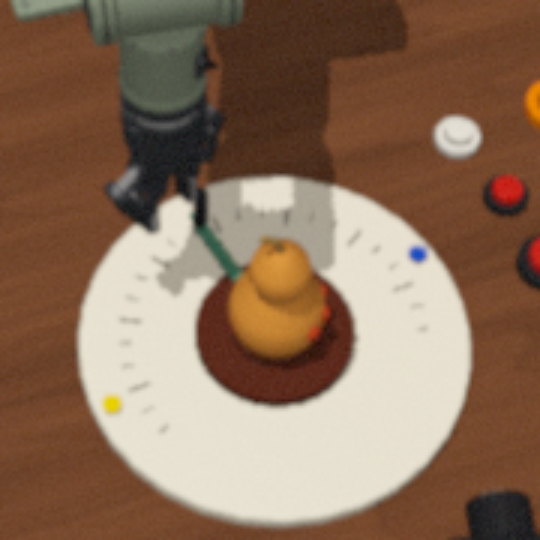

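View pics/sd5.png

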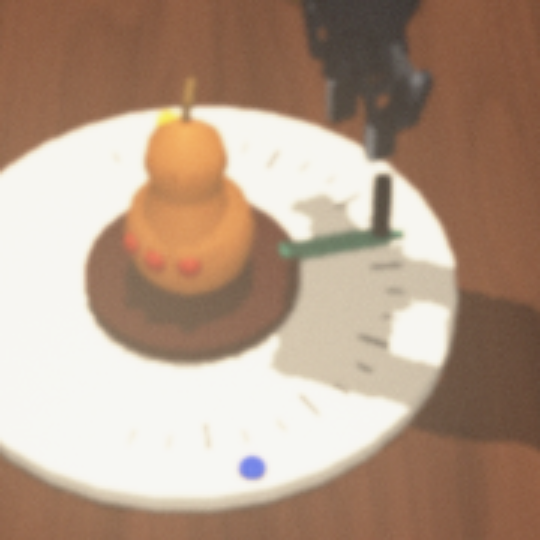

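Run:
```python
from h import *;import pickle
d=pickle.load(open('caps0.pkl','rb'));a,b=d['scene'],d['side']
for p,q in [((152,228),(335,118)),((188,198),(375,157)),((202,192),(382,178))]:
    print(tri(a,np.array(p)/3+[260,150],b,np.array(q)/3+[240,180]))
```

```text
(array([ 0.48094339, -0.05032218,  0.09090864]), np.float64(0.0012820394258641363))
(array([ 0.45520749, -0.00760848,  0.09010993]), np.float64(0.002690893930419061))
(array([0.45023205, 0.0086518 , 0.08554414]), np.float64(0.0012958768038649972))
```

Triangulated from both fixed cameras, the fingertips are at z≈0.09 while the reported TCP is at z=0.058. They stand about 40 mm higher than the text implies, so they passed just over the post. I'll go back above the handle and then lower further under force watch.

Call:
apply_moves --rotation '[[0,0,0],[4,0,0],[8,0,0],[12,0,0],[16,0,0],[16,0,0],[16,0,0],[16,0,0]]' --xyz '[[-8,0,0],[-8,-9.8,-0.3],[-8,-19.5,-1.4],[-8,-29.1,-3.1],[-8,-38.6,-5.4],[-8,-38.6,-5.4],[-8,-38.6,-5.4],[-8,-38.6,-5.4]]' --gripper '[0,0,0,0,0,0,0,0]'

```text
clock: 6.2
tcp_pos: [0.4495, 0.0046, 0.0663]
ee_rot: [0.086, 0.702, 0.086, -0.702]
ft_force: [-0.1, -0.7, 0.8]
opening: 0.0424
```

Run:
```python
from st import *
from station import imaging
info();goal(.449,.005,.025,-76)
for n,b in (('scene',(150,260)),('side',(180,240))):
    c=imaging.capture(n);cv2.imwrite(f'pics/{n}6.png',cv2.resize(c['frame'][b[0]:b[0]+180,b[1]:b[1]+180],None,fx=3,fy=3,interpolation=cv2.INTER_CUBIC))
```

```text
t 6.2 tcp [0.4495 0.0046 0.0663] yawY -76.0 xdown [ 0.001 -0.    -1.   ] F [-0.13 -0.69  0.79] op 0.0424 j [ -1.  15. 117.  -0.  48.  75.]
shift mm [41.3 -0.5  0.4]
rot [ 0. -0. -0.]
```

View pics/scene6.png

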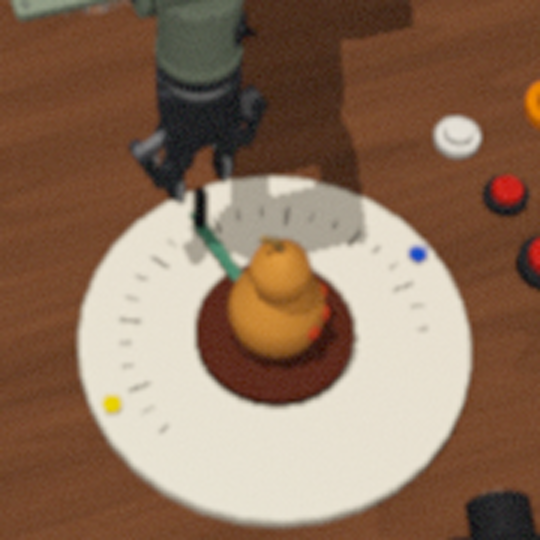

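View pics/side6.png

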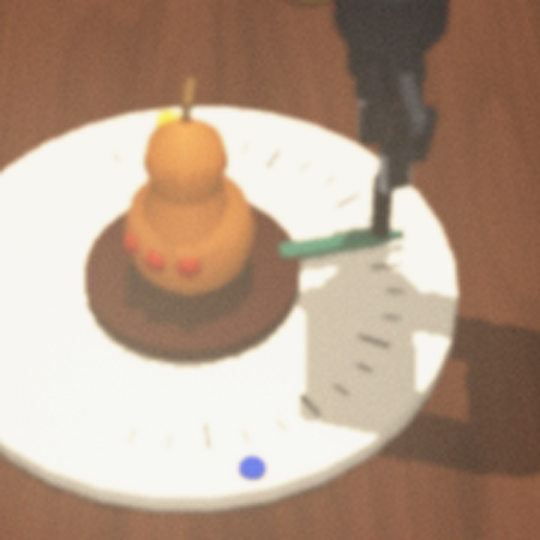

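Call:
apply_moves --rotation '[[0,0,0],[0,0,0],[0,0,0],[0,0,0],[0,0,0],[0,0,0],[0,0,0],[0,0,0]]' --xyz '[[5,0,0],[11,0,0],[17,0,0],[23,0,0],[29,0,0],[35,0,0],[40,0,0],[41,0,0]]' --gripper '[0,0,0,0,0,0,0,0]'

```text
clock: 7.1
tcp_pos: [0.4487, 0.0049, 0.0243]
ee_rot: [-0.086, -0.701, -0.086, 0.702]
ft_force: [-1.1, -0.1, -0.6]
opening: 0.0426
```

Run:
```python
from st import *
from station import imaging
info()
c=imaging.capture('wrist');cv2.imwrite('pics/w7.png',c['frame'])
for n,b in (('side',(180,240)),):
    c=imaging.capture(n);cv2.imwrite(f'pics/{n}7.png',cv2.resize(c['frame'][b[0]:b[0]+180,b[1]:b[1]+180],None,fx=3,fy=3,interpolation=cv2.INTER_CUBIC))
```

```text
t 7.1 tcp [0.4487 0.0049 0.0243] yawY -76.0 xdown [-0.001  0.    -1.   ] F [-1.14 -0.07 -0.64] op 0.0426 j [ -1.  19. 120.   0.  42.  75.]
```

View pics/w7.png

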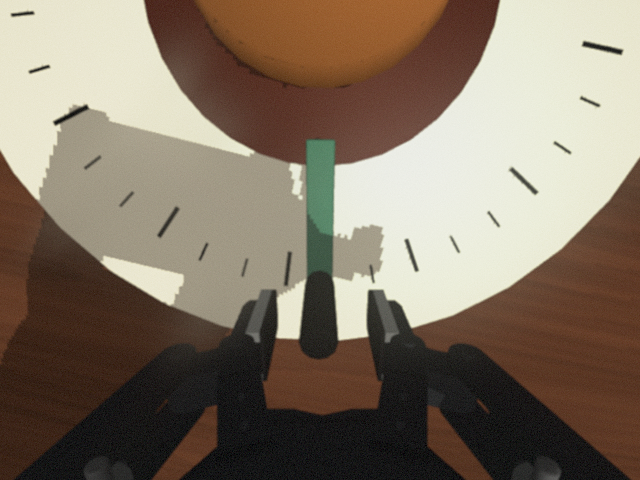

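View pics/side7.png

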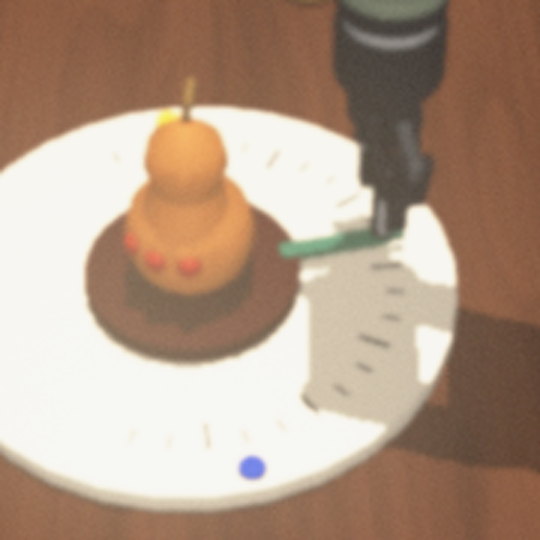

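The post is now between the pads, at wrist view (320,345), and the measured force is about zero. I'll push.

Call:
apply_moves --rotation '[[-2,0,0],[-4,0,0],[-6,0,0],[-8,0,0],[-10,0,0],[-12,0,0],[-14,0,0],[-16,0,0]]' --xyz '[[0,4.9,-0.1],[0,9.8,-0.3],[0,14.6,-0.8],[0,19.5,-1.4],[0,24.3,-2.1],[0,29.1,-3.1],[0,33.9,-4.2],[0,38.6,-5.4]]' --gripper '[0,0,0,0,0,0,0,0]'

```text
clock: 8.0
tcp_pos: [0.464, -0.0311, 0.0253]
ee_rot: [0.183, 0.683, 0.183, -0.683]
ft_force: [0.6, 2.4, -0.0]
opening: 0.0427
```

Run:
```python
from st import *
from station import imaging
info()
c=imaging.capture('wrist');cv2.imwrite('pics/w8.png',c['frame'])
```

```text
t 8.0 tcp [ 0.464  -0.0311  0.0253] yawY -60.0 xdown [ 0.001  0.001 -1.   ] F [ 0.57  2.4  -0.02] op 0.0427 j [ -5.  20. 117.   0.  43.  55.]
```

View pics/w8.png

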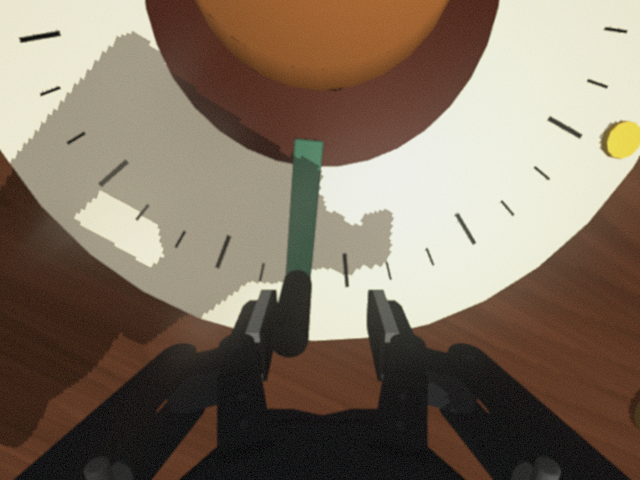

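Contact is made, with about 2.4 N of push, and the lever is turning. I'll carry on.

Call:
apply_moves --rotation '[[-2,0,0],[-4,0,0],[-6,0,0],[-8,0,0],[-10,0,0],[-12,0,0],[-14,0,0],[-16,0,0]]' --xyz '[[0,4.9,-0.1],[0,9.8,-0.3],[0,14.6,-0.8],[0,19.5,-1.4],[0,24.3,-2.1],[0,29.1,-3.1],[0,33.9,-4.2],[0,38.6,-5.4]]' --gripper '[0,0,0,0,0,0,0,0]'

```text
clock: 8.85
tcp_pos: [0.4876, -0.0617, 0.0252]
ee_rot: [0.276, 0.651, 0.277, -0.651]
ft_force: [-1.2, 1.2, 0.1]
opening: 0.0428
```

Call:
apply_moves --rotation '[[-2,0,0],[-4,0,0],[-6,0,0],[-8,0,0],[-10,0,0],[-12,0,0],[-14,0,0],[-16,0,0]]' --xyz '[[0,4.9,-0.1],[0,9.8,-0.3],[0,14.6,-0.8],[0,19.5,-1.4],[0,24.3,-2.1],[0,29.1,-3.1],[0,33.9,-4.2],[0,38.6,-5.4]]' --gripper '[0,0,0,0,0,0,0,0]'

```text
clock: 9.65
tcp_pos: [0.5189, -0.0846, 0.0252]
ee_rot: [-0.364, -0.606, -0.365, 0.606]
ft_force: [-0.2, 1.2, 0.6]
opening: 0.0427
```

Run:
```python
from st import *
from station import imaging
info()
s,p,R=st();v=p[:2]-[.585,.038];print(np.hypot(*v),np.degrees(np.arctan2(v[1],v[0])))
c=imaging.capture('wrist');cv2.imwrite('pics/w9.png',c['frame'])
```

```text
t 9.65 tcp [ 0.5189 -0.0846  0.0252] yawY -28.0 xdown [-0.001  0.001 -1.   ] F [-0.22  1.21  0.61] op 0.0427 j [-11.  24. 110.   0.  46.  17.]
0.1392523873321485 -118.33478389021896
```

View pics/w9.png

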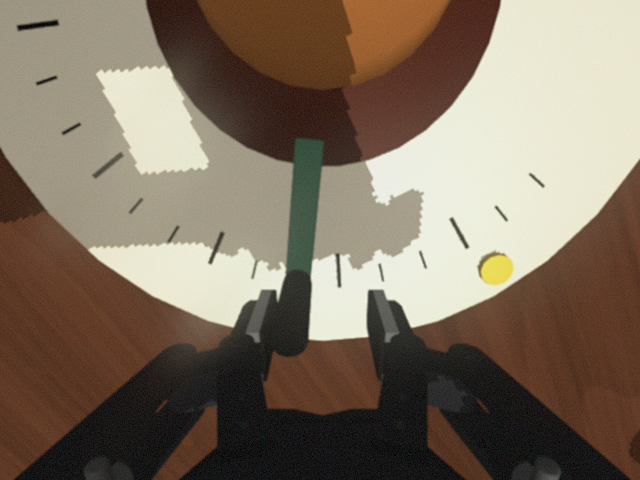

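```bash
cat > ang.py <<'E'
from look import *
def ang(c):
    f=c['frame'];hsv=cv2.cvtColor(f,cv2.COLOR_BGR2HSV).astype(int);H,S,V=hsv[...,0],hsv[...,1],hsv[...,2]
    g=((H>60)&(H<100)&(S>70)&(V>25)).astype(np.uint8);g[:, :200]=0;g[:,450:]=0
    n,l,s,ce=cv2.connectedComponentsWithStats(cv2.morphologyEx(g,cv2.MORPH_OPEN,np.ones((3,3))));i=1+np.argmax(s[1:,4])
    ys,xs=np.where(l==i);P=onz(c,np.c_[xs,ys].astype(float),.033)[:,:2]
    # centre line: mean col per row, edges trimmed
    r=np.unique(ys);r=r[5:-5];C=np.array([[ (xs[ys==k].min()+xs[ys==k].max())/2,k] for k in r]);Q=onz(c,C,.033)[:,:2]
    cc=Q.mean(0);u=np.linalg.svd(Q-cc)[2][0];ax=np.array([.585,.038]);
    if u@(cc-ax)<0:u=-u
    az=np.degrees(np.arctan2(u[1],u[0]));w=cc-ax
    azc=np.degrees(np.arctan2(w[1],w[0]))
    y=(H>22)&(H<36)&(S>140)&(V>120);bl=blobs(cv2.morphologyEx(y.astype(np.uint8),cv2.MORPH_OPEN,np.ones((3,3))),60)
    print('lever area',s[i,4],'mid',cc,'az line',az.round(2),'az from axis',azc.round(2),'axis offset from line mm',(1000*((ax-cc)[0]*u[1]-(ax-cc)[1]*u[0])).round(2))
    for b in bl:
        Y=onz(c,[b[0]],.021)[0,:2];v=Y-ax;L=Y-cc
        print('yel',b[0],b[1],Y.round(4),'r',np.hypot(*v).round(4),'az',np.degrees(np.arctan2(v[1],v[0])).round(2),'off line mm',(1000*(u[0]*L[1]-u[1]*L[0])).round(2))
E
python3 - <<'E'
from ang import *
from station import imaging
ang(imaging.capture('wrist'))
E
```

```text
lever area 438 mid [ 0.54596885 -0.02034748] az line -148.93 az from axis -123.78 axis offset from line mm 29.83
yel [494.1 269.1] 726 [ 0.6097 -0.1304] r 0.1702 az -81.64 off line mm 127.13
```

```bash
python3 - <<'E'
import cv2;f=cv2.imread('pics/w9.png');h=cv2.cvtColor(f,cv2.COLOR_BGR2HSV)
for p in ((305,160),(305,220),(300,250),(290,310),(250,230),(325,180)): print(p,f[p[1],p[0]],h[p[1],p[0]])
E
sed -i 's/(S>70)&(V>25)/(S>60)\&(V>25)\&(f[...,1]>f[...,2]+15)/' ang.py
python3 - <<'E'
from ang import *
from station import imaging
c=imaging.capture('wrist');ang(c)
E
```

```text
(305, 160) [67 83 61] [68 68 83]
(305, 220) [72 90 69] [64 59 90]
(300, 250) [67 87 65] [63 64 87]
(290, 310) [36 45 46] [27 55 46]
(250, 230) [139 159 167] [ 21  43 167]
(325, 180) [132 153 162] [ 21  47 162]
lever area 1075 mid [ 0.54326631 -0.02650524] az line -117.61 az from axis -122.9 axis offset from line mm -7.08
yel [494.6 268.7] 727 [ 0.6098 -0.1304] r 0.1702 az -81.63 off line mm 107.08
```

```bash
sed -i 's/g=((H>60).*astype(np.uint8);/g=((f[...,1].astype(int)>f[...,2].astype(int)+9)\&(f[...,1].astype(int)>f[...,0].astype(int)+5)\&(f[...,1]<200)).astype(np.uint8);/' ang.py
python3 - <<'E'
from ang import *
from station import imaging
c=imaging.capture('wrist');ang(c)
E
```

```text
lever area 3444 mid [ 0.5313742  -0.04390974] az line -123.21 az from axis -123.21 axis offset from line mm -0.01
yel [494.8 268.5] 732 [ 0.6097 -0.1303] r 0.1701 az -81.64 off line mm 112.86
```

The lever is at -123.2° and yellow at -81.6°, so 41.5° remain. I'll do 32° and then look.

Call:
apply_moves --rotation '[[-2,0,0],[-4,0,0],[-6,0,0],[-8,0,0],[-10,0,0],[-12,0,0],[-14,0,0],[-16,0,0]]' --xyz '[[0,4.9,-0.1],[0,9.8,-0.3],[0,14.6,-0.8],[0,19.5,-1.4],[0,24.3,-2.1],[0,29.1,-3.1],[0,33.9,-4.2],[0,38.6,-5.4]]' --gripper '[0,0,0,0,0,0,0,0]'

```text
clock: 10.65
tcp_pos: [0.555, -0.0982, 0.025]
ee_rot: [-0.445, -0.549, -0.446, 0.55]
ft_force: [-2.0, 0.5, 1.5]
opening: 0.043
```

Call:
apply_moves --rotation '[[-2,0,0],[-4,0,0],[-6,0,0],[-8,0,0],[-10,0,0],[-12,0,0],[-14,0,0],[-16,0,0]]' --xyz '[[0,4.9,-0.1],[0,9.8,-0.3],[0,14.6,-0.8],[0,19.5,-1.4],[0,24.3,-2.1],[0,29.1,-3.1],[0,33.9,-4.2],[0,38.6,-5.4]]' --gripper '[0,0,0,0,0,0,0,0]'

```text
clock: 11.45
tcp_pos: [0.5939, -0.1011, 0.025]
ee_rot: [0.517, 0.482, 0.518, -0.483]
ft_force: [-2.5, 0.3, 0.2]
opening: 0.0426
```

Run:
```python
from ang import *
from station import imaging
info()
c=imaging.capture('wrist');cv2.imwrite('pics/w10.png',c['frame']);ang(c)
```

```text
t 11.45 tcp [ 0.5939 -0.1011  0.025 ] yawY 4.0 xdown [-0.002 -0.    -1.   ] F [-2.52  0.32  0.18] op 0.0426 j [-11.  30.  99.  -0.  51. -15.]
lever area 3457 mid [ 0.58209827 -0.06007596] az line -91.94 az from axis -91.69 axis offset from line mm 0.42
yel [344.8 318.1] 644 [ 0.61   -0.1303] r 0.1701 az -81.54 off line mm 30.28
```

View pics/w10.png

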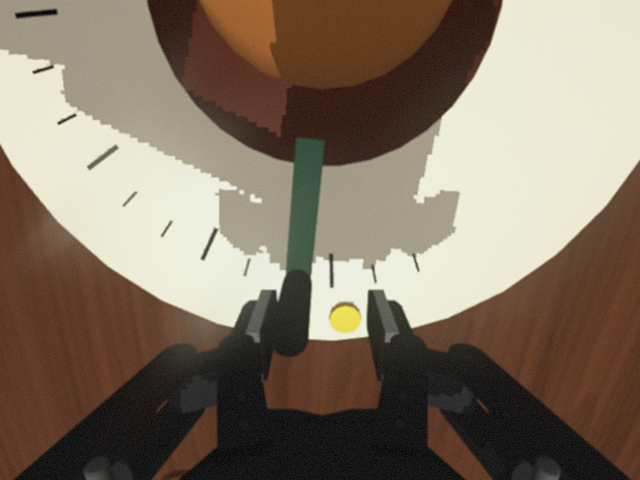

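The lever is at -91.8° and yellow is 10.2° ahead. I'll advance 8° slowly.

Call:
apply_moves --rotation '[[-1,0,0],[-2,0,0],[-3,0,0],[-4,0,0],[-5,0,0],[-6,0,0],[-7,0,0],[-8,0,0]]' --xyz '[[0,2.4,0],[0,4.9,-0.1],[0,7.3,-0.2],[0,9.8,-0.3],[0,12.2,-0.5],[0,14.6,-0.8],[0,17,-1.1],[0,19.5,-1.4]]' --gripper '[0,0,0,0,0,0,0,0]'

```text
clock: 12.3
tcp_pos: [0.6143, -0.0984, 0.025]
ee_rot: [0.55, 0.445, 0.55, -0.445]
ft_force: [-2.3, -1.9, 0.6]
opening: 0.0425
```

Run:
```python
from ang import *
from station import imaging
info()
c=imaging.capture('wrist');cv2.imwrite('pics/w11.png',c['frame']);ang(c)
```

```text
t 12.3 tcp [ 0.6143 -0.0984  0.025 ] yawY 12.1 xdown [ 0. -0. -1.] F [-2.25 -1.85  0.59] op 0.0425 j [-10.  31.  96.  -0.  53. -22.]
lever area 3461 mid [ 0.59643713 -0.05949675] az line -83.5 az from axis -83.31 axis offset from line mm 0.33
yel [313.2 318.9] 194 [ 0.6156 -0.1296] r 0.1704 az -79.65 off line mm 11.1
```

View pics/w11.png

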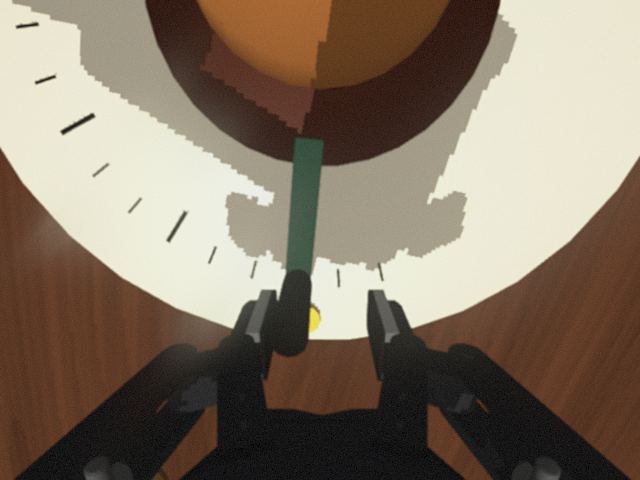

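Lever at -83.4°, with 1.8° to go.

Call:
apply_moves --rotation '[[-0.5,0,0],[-1,0,0],[-1.4,0,0],[-1.6,0,0],[-1.7,0,0],[-1.8,0,0],[-1.8,0,0],[-1.8,0,0]]' --xyz '[[0,1.2,0],[0,2.4,0],[0,3.4,0],[0,3.9,0],[0,4.2,0],[0,4.4,0],[0,4.4,0],[0,4.4,0]]' --gripper '[0,0,0,0,0,0,0,0]'

```text
clock: 13.15
tcp_pos: [0.6184, -0.0974, 0.025]
ee_rot: [0.556, 0.436, 0.556, -0.436]
ft_force: [-0.6, -2.1, 1.0]
opening: 0.0429
```

Run:
```python
from ang import *
from station import imaging
info()
c=imaging.capture('wrist');cv2.imwrite('pics/w12.png',c['frame']);ang(c)
```

```text
t 13.15 tcp [ 0.6184 -0.0974  0.025 ] yawY 13.8 xdown [ 0.  0. -1.] F [-0.63 -2.14  0.96] op 0.0429 j [-10.  31.  96.   0.  53. -24.]
lever area 3453 mid [ 0.59933813 -0.05881173] az line -81.84 az from axis -81.58 axis offset from line mm 0.45
```

Now I'll back the jaws off so they are centred on the post, then lift straight up.

Call:
apply_moves --rotation '[[0,0,0],[0,0,0],[0,0,0],[0,0,0],[0,0,0],[0,0,0],[0,0,0],[0,0,0]]' --xyz '[[0,-6,0],[0,-12,0],[0,-12,0],[0,-12,0],[-10,-12,0],[-25,-12,0],[-40,-12,0],[-55,-12,0]]' --gripper '[0,0,0,0,0,0,0,0]'

```text
clock: 14.0
tcp_pos: [0.6072, -0.1002, 0.0814]
ee_rot: [0.557, 0.437, 0.556, -0.436]
ft_force: [-0.4, 0.2, 0.0]
opening: 0.0425
```

Call:
apply_moves --rotation '[[0,0,0],[0,0,0],[0,0,0],[0,0,0],[0,0,0],[0,0,0],[0,0,0],[0,0,0]]' --xyz '[[-20,0,0],[-40,0,0],[-60,0,0],[-80,0,0],[-100,0,0],[-120,0,0],[-125,0,0],[-125,0,0]]' --gripper '[0,0,0,0,-1,-1,-1,-1]'

```text
clock: 14.8
tcp_pos: [0.6072, -0.1003, 0.2062]
ee_rot: [0.557, 0.437, 0.556, -0.436]
ft_force: [-0.4, -0.4, -0.0]
opening: -0.0002
```

Run:
```python
from ang import *
from station import imaging
import pickle
info()
c=imaging.capture('wrist');cv2.imwrite('pics/w13.png',c['frame']);pickle.dump(c,open('w13.pkl','wb'));ang(c)
c=imaging.capture('scene');cv2.imwrite('pics/s13.png',cv2.resize(c['frame'][170:330,260:470],None,fx=3,fy=3,interpolation=cv2.INTER_CUBIC))
```

```text
t 14.8 tcp [ 0.6072 -0.1003  0.2062] yawY 13.8 xdown [ 0.002 -0.    -1.   ] F [-0.43 -0.4  -0.04] op -0.0002 j [-10.  22.  84.   0.  74. -24.]
lever area 880 mid [ 0.59938808 -0.0594362 ] az line -81.89 az from axis -81.6 axis offset from line mm 0.5
yel [317.4 229.2] 138 [ 0.6104 -0.132 ] r 0.1719 az -81.51 off line mm 0.63
```

View pics/w13.png

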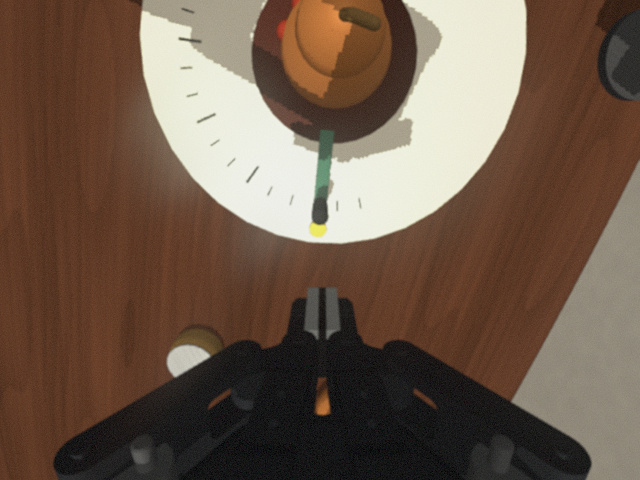

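View pics/s13.png

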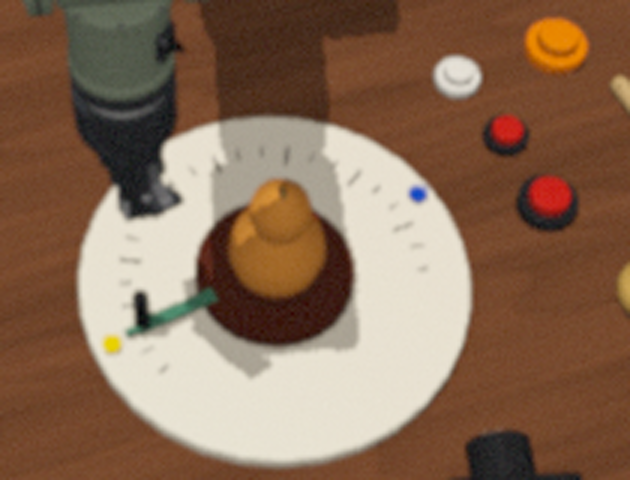

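Run:
```python
from ang import *
from station import imaging
for n in ('scene','side'):
    c=imaging.capture(n);f=c['frame'].astype(int);hsv=cv2.cvtColor(c['frame'],cv2.COLOR_BGR2HSV).astype(int);H,S,V=hsv[...,0],hsv[...,1],hsv[...,2]
    g=((H>58)&(H<95)&(S>60)&(V>30))
    y=(H>22)&(H<36)&(S>110)&(V>150)
    bx=(295,340,255,290) if n=='scene' else (270,345,190,260)
    m=np.zeros(g.shape,bool);m[bx[2]:bx[3],bx[0]:bx[1]]=1
    ys,xs=np.where(g&m);print(n,len(xs))
    if len(xs)<10: continue
    P=onz(c,np.c_[xs,ys],.033)[:,:2];cc=P.mean(0);u=np.linalg.svd(P-cc)[2][0];u=u if u[1]<0 else -u
    print('lever',cc,np.degrees(np.arctan2(u[1],u[0])))
    for ax in ([.585,.038],[.587,.040]):
        w=cc-ax;print('from axis',np.degrees(np.arctan2(w[1],w[0])))
    for b in blobs(y,8):
        if bx[0]-10<b[0][0]<bx[1] and bx[2]<b[0][1]<bx[3]+10:
            Y=onz(c,[b[0]],.021)[0,:2];L=Y-cc;print('yel',b[0],Y,'off',1000*(u[0]*L[1]-u[1]*L[0]))
            for ax in ([.585,.038],[.587,.040]):
                w=Y-ax;print(np.degrees(np.arctan2(w[1],w[0])))
c=imaging.capture('side');cv2.imwrite('pics/sd14.png',cv2.resize(c['frame'][180:360,220:420],None,fx=3,fy=3,interpolation=cv2.INTER_CUBIC))
```

```text
scene 98
lever [ 0.60323571 -0.06463999] -80.35474269266707
from axis -79.92557022918531
from axis -81.18043811789495
yel [296.8 284.3] [ 0.61263351 -0.13225213] off -2.0632926642848783
-80.78075676949541
-81.5357088834343
side 0
```

View pics/sd14.png

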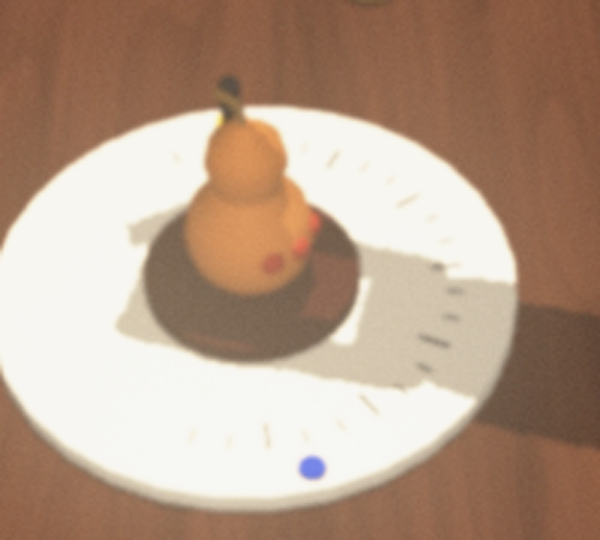

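The wrist view reads about 0.1–0.3° off with the lever slightly short of the marker. The scene view reads about 0.5° off, past it. The set is good and the gourd is upright. Next is the small red button, routed round the gourd on the robot's side.

Call:
apply_moves --rotation '[[0,0,0],[0,0,0],[0,0,0],[0,0,0],[0,0,0],[0,0,0],[0,0,0],[0,0,0]]' --xyz '[[0,-25,-10],[0,-60,-25],[0,-95,-42],[0,-125,-62],[0,-145,-90],[0,-150,-130],[0,-145,-170],[0,-135,-210]]' --gripper '[-1,-1,-1,-1,-1,-1,-1,-1]'

```text
clock: 15.85
tcp_pos: [0.4242, 0.0724, 0.2048]
ee_rot: [0.556, 0.437, 0.556, -0.437]
ft_force: [1.2, 0.3, -0.1]
opening: 0.0
```

Call:
apply_moves --rotation '[[0,0,0],[0,0,0],[0,0,0],[0,0,0],[0,0,0],[0,0,0],[0,0,0],[0,0,0]]' --xyz '[[0,10,-40],[0,22,-80],[0,36,-118],[0,48,-145],[0,54,-158],[0,54,-160],[0,54,-160],[0,54,-160]]' --gripper '[-1,-1,-1,-1,-1,-1,-1,-1]'

```text
clock: 16.65
tcp_pos: [0.4396, 0.2384, 0.2049]
ee_rot: [0.556, 0.436, 0.556, -0.437]
ft_force: [-0.3, 0.1, -0.1]
opening: -0.0002
```

Run:
```python
from look import *
from station import imaging
import pickle
info()
c=imaging.capture('wrist');cv2.imwrite('pics/w15.png',c['frame']);pickle.dump(c,open('w15.pkl','wb'));meas(c)
```

```text
t 16.65 tcp [0.4396 0.2384 0.2049] yawY 13.7 xdown [-0.001 -0.001 -1.   ] F [-0.33  0.09 -0.06] op -0.0002 j [27. 11. 99. -0. 70. 13.]
blue [401.3 247.8] 170 [394 241  15  14] [0.54   0.2081 0.021 ]
red [394.8 132.1] 531 [380 117  29  31] [0.4943 0.3268 0.022 ]
red [479.1 149.5] 1228 [459 130  40  40] [0.585  0.3318 0.022 ]
```

View pics/w15.png

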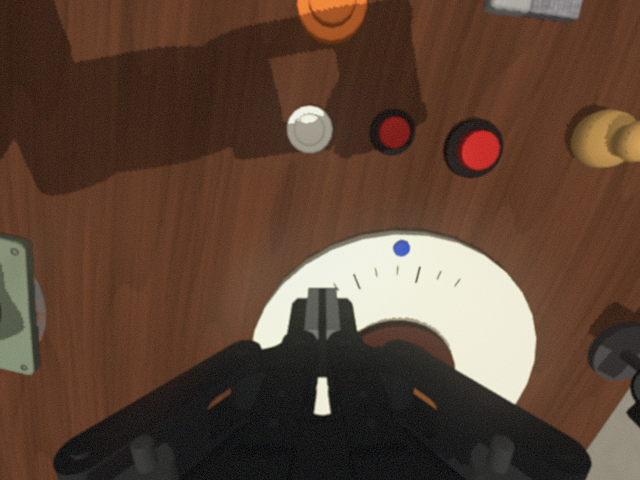

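Run:
```python
from st import *
import pickle
a=pickle.load(open('w1.pkl','rb'));b=pickle.load(open('w15.pkl','rb'));d=pickle.load(open('caps0.pkl','rb'))
print(tri(a,(28.7,81.2),b,(394.8,132.1)),tri(d['scene'],(428.8,212.6),b,(394.8,132.1)),tri(d['side'],(348.8,388.7),b,(394.8,132.1)))
for z in (.015,.022,.03): print(z,[onz(c,[p],z)[0,:2].round(4) for c,p in ((a,(28.7,81.2)),(b,(394.8,132.1)),(d['scene'],(428.8,212.6)),(d['side'],(348.8,388.7)))])
# finger tip in wrist: where on a vertical line through TCP
s,p,R=st()
pr=cv2.projectPoints(np.array([p+R@np.array([k,0,0])/1000 for k in (8,0,-10,-20,-30,-40)]),b['rvec'],b['tvec'],b['K'],np.array(b['distortion']))[0][:,0]
print(pr.round(0).tolist())
goal(.4945,.3275,.2,13.8)
```

```text
(array([0.49504156, 0.32686882, 0.01804758]), np.float64(0.00022219344846660395)) (array([0.49522535, 0.32691269, 0.01766685]), np.float64(9.02888943940188e-06)) (array([0.49495931, 0.32729355, 0.0147642 ]), np.float64(0.0018252701414768191))
0.015 [array([0.4946, 0.3294]), array([0.4958, 0.327 ]), array([0.4937, 0.3282]), array([0.4941, 0.3279])]
0.022 [array([0.4953, 0.3235]), array([0.4943, 0.3268]), array([0.4978, 0.3248]), array([0.4943, 0.3322])]
0.03 [array([0.4961, 0.3168]), array([0.4926, 0.3266]), array([0.5025, 0.321 ]), array([0.4946, 0.3371])]
[[322.0, 270.0], [322.0, 276.0], [322.0, 284.0], [322.0, 293.0], [322.0, 303.0], [322.0, 314.0]]
shift mm [  5.   74.4 -73.6]
rot [-0.1  0.   0. ]
```

The small red button triangulates to (0.495, 0.327) with its top at about z = 0.018. I'll move over it, lower partway and check the fingertip position.

Call:
apply_moves --rotation '[[0,0,0],[0,0,0],[0,0,0],[0,0,0],[0,0,0],[0,0,0],[0,0,0],[0,0,0]]' --xyz '[[0,25,-25],[0,52,-52],[10,74,-73],[40,74,-73],[75,74,-73],[110,74,-73],[135,74,-73],[140,74,-73]]' --gripper '[-1,-1,-1,-1,-1,-1,-1,-1]'

```text
clock: 17.5
tcp_pos: [0.4925, 0.3259, 0.0621]
ee_rot: [0.555, 0.435, 0.557, -0.439]
ft_force: [-0.7, -0.2, 0.4]
opening: -0.0002
```

Run:
```python
from st import *
from station import imaging
info();s,p,R=st()
cv2.imwrite('pics/w16.png',imaging.capture('wrist')['frame'])
for n,b in (('scene',(150,360)),('side',(300,280))):
    c=imaging.capture(n);cv2.imwrite(f'pics/{n}16.png',cv2.resize(c['frame'][b[0]:b[0]+130,b[1]:b[1]+130],None,fx=4,fy=4,interpolation=cv2.INTER_CUBIC))
    X=np.array([[*p[:2],z] for z in (.05,.06,.07,.08,.09,.10)])
    q=cv2.projectPoints(X,c['rvec'],c['tvec'],c['K'],np.array(c['distortion']))[0][:,0]
    print(n,((q-[b[1],b[0]])*4).round(0).tolist())
```

```text
t 17.5 tcp [0.4925 0.3259 0.0621] yawY 13.7 xdown [-0.006 -0.004 -1.   ] F [-0.66 -0.17  0.42] op -0.0002 j [32. 27. 98. -0. 56. 19.]
scene [[281.0, 224.0], [283.0, 216.0], [286.0, 208.0], [289.0, 200.0], [291.0, 192.0], [294.0, 184.0]]
side [[280.0, 309.0], [281.0, 297.0], [281.0, 284.0], [282.0, 271.0], [282.0, 258.0], [283.0, 245.0]]
```

View pics/scene16.png

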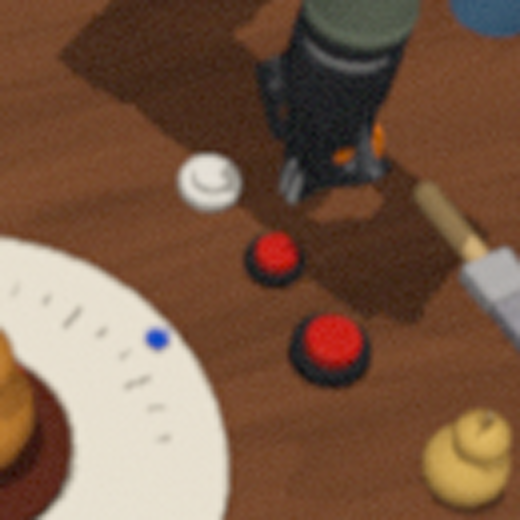

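View pics/side16.png

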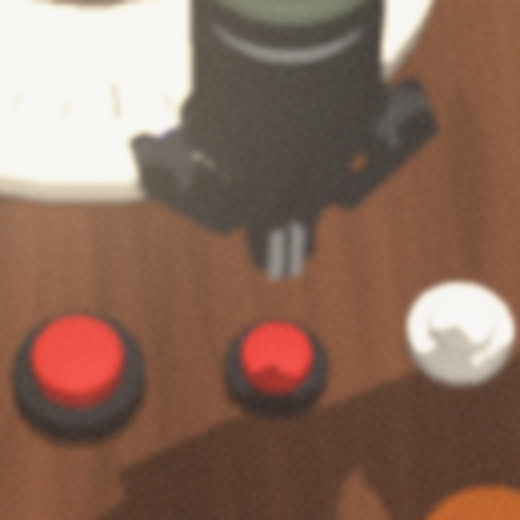

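View pics/w16.png

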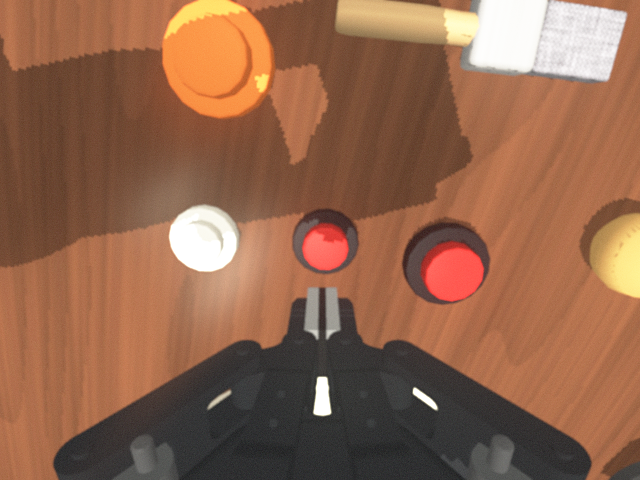

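Run:
```python
from st import *
import pickle
d=pickle.load(open('caps0.pkl','rb'))
print(tri(d['scene'],(293/4+360,199/4+150),d['side'],(287/4+280,276/4+300)))
goal(.495,.327,.03,13.8)
```

```text
(array([0.49133035, 0.32910066, 0.07999606]), np.float64(0.0025258774409506147))
shift mm [36.1 -0.5  1.1]
rot [-0.1 -0.  -0.1]
```

Call:
apply_moves --rotation '[[0,0,0],[0,0,0],[0,0,0],[0,0,0],[0,0,0],[0,0,0],[0,0,0],[0,0,0]]' --xyz '[[10,0,0],[20,0,0],[30,0,0],[38,0,0],[44,0,0],[48,0,0],[48,0,0],[48,0,0]]' --gripper '[-1,-1,-1,-1,-1,-1,-1,-1]'

```text
clock: 18.45
tcp_pos: [0.4945, 0.3284, 0.0171]
ee_rot: [0.556, 0.436, 0.556, -0.436]
ft_force: [-0.0, -0.5, 0.4]
opening: -0.0002
```

Run:
```python
from st import *
from station import imaging
info()
cv2.imwrite('pics/w17.png',imaging.capture('wrist')['frame'][180:420,180:500])
for n,b in (('side',(300,280)),('scene',(150,360))):
    c=imaging.capture(n);cv2.imwrite(f'pics/{n}17.png',cv2.resize(c['frame'][b[0]:b[0]+130,b[1]:b[1]+130],None,fx=4,fy=4,interpolation=cv2.INTER_CUBIC))
```

```text
t 18.45 tcp [0.4945 0.3284 0.0171] yawY 13.8 xdown [ 0.  0. -1.] F [-0.03 -0.51  0.38] op -0.0002 j [ 32.  30. 101.   0.  50.  19.]
```

View pics/side17.png

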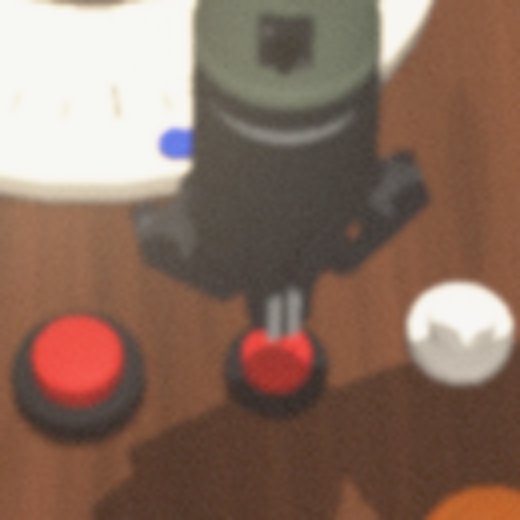

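View pics/scene17.png

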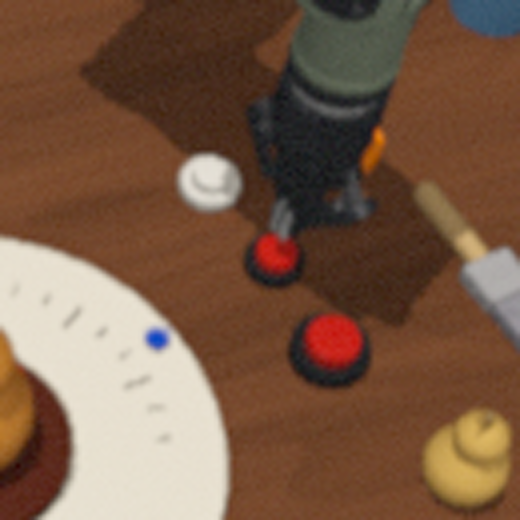

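View pics/w17.png

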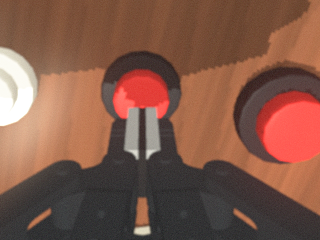

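Tip is over the button, about 3 mm low in x. I'll shift by 3 mm and go down in small steps, watching the force.

Call:
apply_moves --rotation '[[0,0,0],[0,0,0],[0,0,0],[0,0,0],[0,0,0],[0,0,0],[0,0,0],[0,0,0]]' --xyz '[[0,2,0],[2,3,0],[4,3,0],[6,3,0],[8,3,0],[10,3,0],[11,3,0],[12,3,0]]' --gripper '[-1,-1,-1,-1,-1,-1,-1,-1]'

```text
clock: 19.4
tcp_pos: [0.4972, 0.329, 0.0049]
ee_rot: [0.556, 0.436, 0.556, -0.436]
ft_force: [1.2, 0.3, 0.5]
opening: 0.0001
```

Run:
```python
from st import *
from station import imaging
info()
for n,b in (('side',(300,280)),):
    c=imaging.capture(n);cv2.imwrite(f'pics/{n}18.png',cv2.resize(c['frame'][b[0]:b[0]+130,b[1]:b[1]+130],None,fx=4,fy=4,interpolation=cv2.INTER_CUBIC))
```

```text
t 19.4 tcp [0.4972 0.329  0.0049] yawY 13.8 xdown [-0.  0. -1.] F [1.17 0.25 0.53] op 0.0001 j [ 32.  31. 101.   0.  48.  19.]
```

View pics/side18.png

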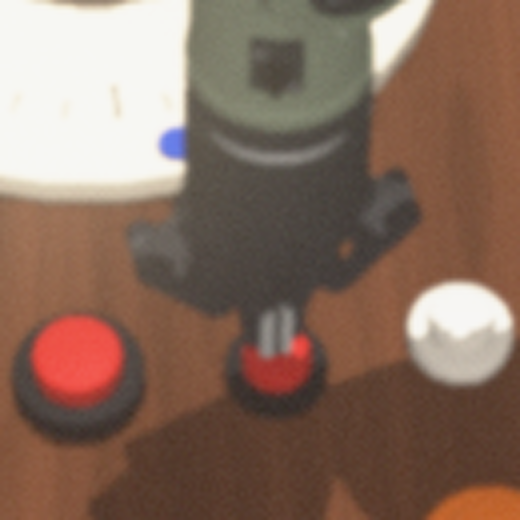

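Call:
apply_moves --rotation '[[0,0,0],[0,0,0],[0,0,0],[0,0,0],[0,0,0],[0,0,0],[0,0,0],[0,0,0]]' --xyz '[[1,0,0],[2,0,0],[3,0,0],[4,0,0],[5,0,0],[5,0,0],[5,0,0],[5,0,0]]' --gripper '[-1,-1,-1,-1,-1,-1,-1,-1]'

```text
clock: 20.25
tcp_pos: [0.4973, 0.329, 0.0001]
ee_rot: [0.556, 0.436, 0.556, -0.436]
ft_force: [0.0, 0.0, -0.6]
opening: -0.0
```

```bash
python3 -c "
from st import *
info()"
```

```text
t 20.25 tcp [4.973e-01 3.290e-01 1.000e-04] yawY 13.8 xdown [ 0.  0. -1.] F [ 0.03  0.05 -0.57] op -0.0 j [ 32.  31. 101.   0.  48.  19.]
```

Call:
apply_moves --rotation '[[0,0,0],[0,0,0],[0,0,0],[0,0,0],[0,0,0],[0,0,0],[0,0,0],[0,0,0]]' --xyz '[[1,0,0],[2,0,0],[3,0,0],[4,0,0],[4,0,0],[4,0,0],[4,0,0],[4,0,0]]' --gripper '[-1,-1,-1,-1,-1,-1,-1,-1]'

```text
clock: 21.05
tcp_pos: [0.4973, 0.329, -0.0039]
ee_rot: [0.556, 0.436, 0.556, -0.436]
ft_force: [0.4, -0.4, -0.0]
opening: 0.0001
```

Run:
```python
from st import *
from station import imaging
info()
for n,b in (('side',(300,280)),('scene',(150,360))):
    c=imaging.capture(n);cv2.imwrite(f'pics/{n}19.png',cv2.resize(c['frame'][b[0]:b[0]+130,b[1]:b[1]+130],None,fx=4,fy=4,interpolation=cv2.INTER_CUBIC))
cv2.imwrite('pics/w19.png',imaging.capture('wrist')['frame'])
```

```text
t 21.05 tcp [ 0.4973  0.329  -0.0039] yawY 13.8 xdown [ 0.  0. -1.] F [ 0.43 -0.37 -0.  ] op 0.0001 j [ 32.  31. 102.   0.  47.  19.]
```

View pics/side19.png

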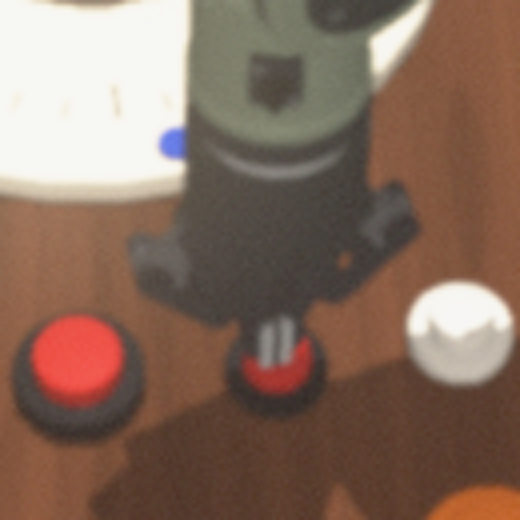

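View pics/w19.png

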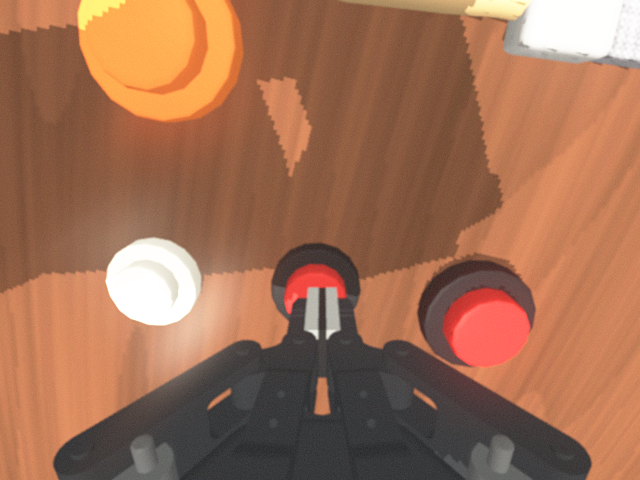

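Call:
apply_moves --rotation '[[0,0,0],[0,0,0],[0,0,0],[0,0,0],[0,0,0],[0,0,0],[0,0,0],[0,0,0]]' --xyz '[[0,-2,0],[1,-2,0],[2,-2,0],[3,-2,0],[4,-2,0],[4,-2,0],[4,-2,0],[4,-2,0]]' --gripper '[-1,-1,-1,-1,-1,-1,-1,-1]'

```text
clock: 22.0
tcp_pos: [0.4953, 0.3285, -0.008]
ee_rot: [0.556, 0.436, 0.556, -0.436]
ft_force: [-0.7, -0.3, 0.7]
opening: 0.0003
```

```bash
python3 -c "
from st import *
info()"
```

```text
t 22.0 tcp [ 0.4953  0.3285 -0.008 ] yawY 13.8 xdown [ 0.  0. -1.] F [-0.67 -0.33  0.72] op 0.0003 j [ 32.  31. 102.   0.  47.  19.]
```

Call:
apply_moves --rotation '[[0,0,0],[0,0,0],[0,0,0],[0,0,0],[0,0,0],[0,0,0],[0,0,0],[0,0,0]]' --xyz '[[1,0,0],[2,0,0],[3,0,0],[3,0,0],[3,0,0],[3,0,0],[3,0,0],[3,0,0]]' --gripper '[-1,-1,-1,-1,-1,-1,-1,-1]'

```text
clock: 22.8
tcp_pos: [0.4954, 0.3286, -0.0109]
ee_rot: [0.556, 0.436, 0.556, -0.436]
ft_force: [-1.1, -0.4, 3.0]
opening: -0.0001
```

Run:
```python
from st import *
from station import imaging
info()
for n,b in (('side',(300,280)),):
    c=imaging.capture(n);cv2.imwrite(f'pics/{n}20.png',cv2.resize(c['frame'][b[0]:b[0]+130,b[1]:b[1]+130],None,fx=4,fy=4,interpolation=cv2.INTER_CUBIC))
info()
```

```text
t 22.8 tcp [ 0.4954  0.3286 -0.0109] yawY 13.8 xdown [ 0.  0. -1.] F [-1.11 -0.43  2.97] op -0.0001 j [ 32.  32. 102.   0.  46.  19.]
t 22.85 tcp [ 0.4954  0.3286 -0.0109] yawY 13.8 xdown [ 0.  0. -1.] F [-0.59 -0.38  2.84] op -0.0001 j [ 32.  32. 102.   0.  46.  19.]
```

View pics/side20.png

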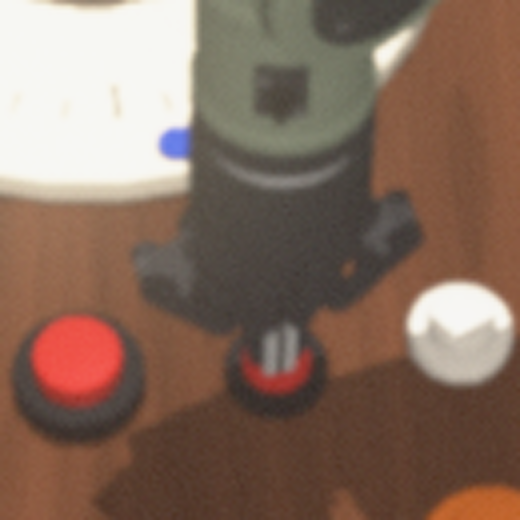

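The tip is in contact at about 3 N. I'll press on to the bottom stop.

Call:
apply_moves --rotation '[[0,0,0],[0,0,0],[0,0,0],[0,0,0],[0,0,0],[0,0,0],[0,0,0],[0,0,0]]' --xyz '[[0.5,0,0],[1,0,0],[1.5,0,0],[2,0,0],[2.5,0,0],[3,0,0],[3,0,0],[3,0,0]]' --gripper '[-1,-1,-1,-1,-1,-1,-1,-1]'

```text
clock: 23.65
tcp_pos: [0.4954, 0.3286, -0.0139]
ee_rot: [0.556, 0.436, 0.556, -0.436]
ft_force: [-0.8, 0.9, 4.6]
opening: 0.0001
```

Call:
apply_moves --rotation '[[0,0,0],[0,0,0],[0,0,0],[0,0,0],[0,0,0],[0,0,0],[0,0,0],[0,0,0]]' --xyz '[[0.5,0,0],[1,0,0],[1,0,0],[1.5,0,0],[1.5,0,0],[1.5,0,0],[1.5,0,0],[1.5,0,0]]' --gripper '[-1,-1,-1,-1,-1,-1,-1,-1]'

```text
clock: 24.45
tcp_pos: [0.4955, 0.3286, -0.0143]
ee_rot: [0.556, 0.437, 0.556, -0.436]
ft_force: [-1.4, -0.6, 11.4]
opening: 0.0003
```

The force rose to 11.4 N with the tip stalled about 6 mm below first contact, so the button is fully down. Releasing upward.

Call:
apply_moves --rotation '[[0,0,0],[0,0,0],[0,0,0],[0,0,0],[0,0,0],[0,0,0],[0,0,0],[0,0,0]]' --xyz '[[-3,0,0],[-8,0,0],[-15,0,0],[-30,0,0],[-55,0,0],[-85,0,0],[-115,0,0],[-140,0,0]]' --gripper '[-1,-1,-1,-1,-1,-1,-1,-1]'

```text
clock: 25.25
tcp_pos: [0.495, 0.3284, 0.1259]
ee_rot: [0.556, 0.436, 0.556, -0.436]
ft_force: [-0.7, 0.1, 0.5]
opening: 0.0001
```

Call:
apply_moves --rotation '[[0,0,0],[0,0,0],[0,0,0],[0,0,0],[0,0,0],[0,0,0],[0,0,0],[0,0,0]]' --xyz '[[-20,-20,20],[-40,-40,40],[-50,-60,60],[-60,-74,73],[-60,-74,73],[-60,-74,73],[-60,-74,73],[-60,-74,73]]' --gripper '[-1,-1,-1,-1,-1,-1,-1,-1]'

```text
clock: 26.05
tcp_pos: [0.4409, 0.2405, 0.1837]
ee_rot: [0.556, 0.436, 0.557, -0.437]
ft_force: [0.1, 0.4, 0.5]
opening: 0.0003
```

Run:
```python
from look import *
from station import imaging
import pickle
info()
c=imaging.capture('wrist');cv2.imwrite('pics/w21.png',c['frame']);meas(c)
c=imaging.capture('scene');cv2.imwrite('pics/s21.png',c['frame'])
c=imaging.capture('side');cv2.imwrite('pics/sd21.png',c['frame'])
d=pickle.load(open('caps0.pkl','rb'))
for b in meas(c,0)['red'][1]: print('side now',b)
for b in meas(d['side'],0)['red'][1]: print('side before',b)
```

```text
t 26.05 tcp [0.4409 0.2405 0.1837] yawY 13.8 xdown [-0.001 -0.    -1.   ] F [0.15 0.43 0.46] op 0.0003 j [ 27.  13. 100.   0.  67.  13.]
blue [403.7 256.7] 191 [396 250  16  15] [0.5399 0.2078 0.021 ]
red [397.3 136.1] 567 [381 119  32  31] [0.4945 0.3256 0.022 ]
red [487.1 153.4] 1361 [467 133  41  42] [0.5854 0.3319 0.022 ]
```

View pics/s21.png

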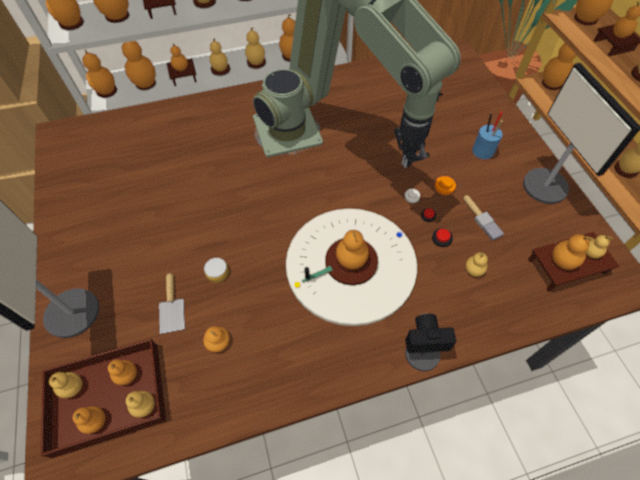

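View pics/sd21.png

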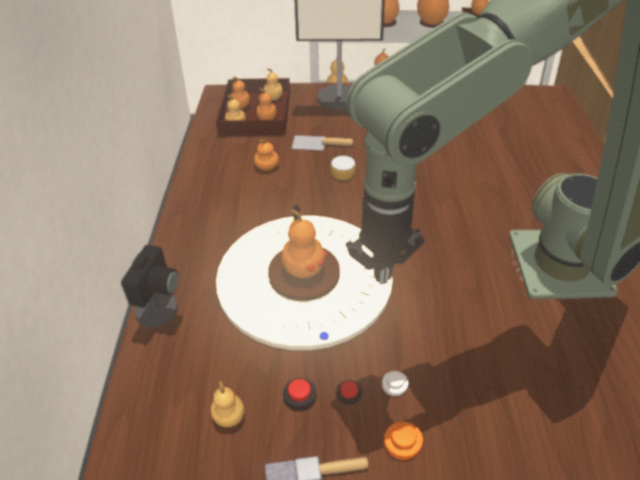

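Run:
```python
from ang import *
import pickle
c=pickle.load(open('caps0.pkl','rb'))['scene'];f=cv2.imread('pics/s21.png');hsv=cv2.cvtColor(f,cv2.COLOR_BGR2HSV).astype(int);H,S,V=hsv[...,0],hsv[...,1],hsv[...,2]
g=((H>58)&(H<95)&(S>60)&(V>30));m=np.zeros(g.shape,bool);m[255:290,295:340]=1
ys,xs=np.where(g&m);P=onz(c,np.c_[xs,ys].astype(float),.033)[:,:2];cc=P.mean(0);u=np.linalg.svd(P-cc)[2][0];u=u if u[1]<0 else -u
Y=np.array([.6126,-.1323]);L=Y-cc;print(len(xs),cc,np.degrees(np.arctan2(u[1],u[0])),'off mm',1000*(u[0]*L[1]-u[1]*L[0]))
from station import workorder
print(workorder.close_job())
```

```text
98 [ 0.60335791 -0.06500775] -80.37346911407879 off mm -2.1410144001834004
the job is handed in; nothing more can be done
None
```

I set the lever's pointer at the yellow marker, then pressed the small red shutter button fully down and let it back up. The job is handed in with the arm clear, at about 26 s on the robot's clock.

- **Lever:** I pushed the black handle anticlockwise by about 85° with half-open fingers, never gripping it, at about 2–3 N.
- **Pointer check:** The two cameras disagree slightly but bracket the centre. From above, the wrist camera put the lever's line 0.6 mm (0.1–0.3°) short of the marker's centre. The coarser scene camera put it about 2 mm (0.4–0.7°) past. The scene reading was the same before and after the shutter press, so the pointer did not move.
- **Shutter:** I pressed only after the pointer was set. The tip stopped about 6 mm below first contact and the force rose from about 5 N to 11 N, which I took as the bottom of its travel. Afterwards the button showed at its original place in the pictures. It was in the arm's shadow in the side view.
- **Failed first push:** On the first try the fingers passed just over the handle and touched nothing. The fingertips stood roughly 20–35 mm higher than the reported tool position and the text implied. I measured this from two views and went lower.
- **Other things:** In the last pictures the gourd is upright in its place and nothing else on the table appears to have moved. I checked that by eye.

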